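Lay out a dismantled robot joint on its kit boards

ROBOT

A 6-joint arm with a two-finger parallel gripper is mounted at the origin on the work surface. World frame = base frame: x ahead of the robot, y to its left, z up, the work surface at z = 0. Lengths are in m, angles in rad, forces in N, time in s.
With the tool pointing down it reaches from about 0.425 to 0.95 m from the base axis. Payload 3.5 kg.
Tool frame: the origin (TCP) lies at the centre of the arm's flange, where the gripper is bolted on; the fingertips stand 173 mm ahead of it and the grasp point (between the pads) lies 155 mm ahead of it (ctrl.tcp_to_grasp is the distance from the TCP to the grasp point, in m); z points along the fingers, x is the direction in which the jaws open and shut, and the axes are right-handed (so a half turn about z gives the same grasp; the last joint's range is limited). The gripper opens to 85 mm and grips with 20 to 120 N. Pads are 22 mm wide; open, the fingers measure 114 mm over their backs; the gripper's body (76 mm by 85 mm) begins 54 mm behind the grasp point. The pads swing forward as they close: fully open they stand 13 mm farther back than shut.
Start: joints at [1.183, 0.286, 1.577, -0, 1.279, -0.15], TCP at [0.159, 0.656, 0.405] pointing down, gripper open.
Joint ranges: [-2.77, 2.77], [-0.9, 2.22], [0.21, 2.48], [-1.53, 4.67], [0.24, 2.81], [-2.84, 2.84]. Speed limits (rad/s): [2.79, 2.79, 3.14, 3.14, 3.14, 3.14].

INTERFACE

Orientations are given as a unit quaternion [x, y, z, w].
In Python, from plant import readout, imaging, ctrl, spotter gives the robot as it stands.
- The arm moves only by the tool apply_moves, never from a script. Its argument "steps" is a list of rows, each an object of numbers: "tx", "ty", "tz": the shift along the tool's x, y, z in mm; "wx", "wy", "wz": the turn, a rotation vector about the tool's x, y, z in rad. In form: [{"tx": .., "ty": .., "tz": .., "wx": .., "wy": .., "wz": ..}, ...]. A call has 1 to 12 rows; each row is the pose to reach, as a shift and turn from the pose commanded when the call began, along the tool's axes at that moment; what a row does not reach only later rows make up. A row lasts 1/10 s, in which the tool goes at most 50 mm and 8.59 degrees, less where a joint would pass 70% of its speed; a pose out of reach is approached as far as the arm can. A call with a gripper value outside its range is refused whole. "hand" is the opening, from 0 (shut) to 1 (fully open), set as the call begins (left out, the last holds). The fingers move at their own pace and stop on an object; "force" is the grip in N (left out, the last holds). Time passes only in rows, so rows that repeat a pose let the fingers close. It gives the time, the measured TCP pose, the force and the opening at its end, in the units of the state.
- readout.get_state(): the state, without advancing time (a new reading comes with each control period).
- imaging.read_camera(name): name is "scene" or "side" or "wrist"; returns a dict with "img" (480x640x3 uint8, red, green, blue), "vfov" (degrees; the focal length in pixels is half the picture's height over the tangent of half this angle, whatever the lens; pixels are square), "cx", "cy" (the principal point, pixels), "R" (3x3) and "t" (3): a world point X has camera coordinates R X + t; the wrist camera has in their place "tool_from_camera" (4x4, takes a point from camera to tool coordinates, whose origin is the TCP and whose axes are the tool frame's). Camera axes: x right, y down, z forward; pixel columns grow to the right and rows downward; lengths in m; the calibration is good to about 2 mm. The wrist camera is an equidistant fisheye: a pixel r from the principal point sees the ray r / f radians off the axis. A picture is of the moment at which its call begins: read the wrist's pose just before it. There is no depth.
- ctrl.sign_off(): hands the job in, once; it reports no verdict.
Trained networks look in the newest picture that a camera, given by its name, has taken for a name from the list of things; names that differ only in an ending like _2 or _b are one class to them, and where a whole thing is asked for, a point or a joint stands for the part that bears it (a point fixed in the world has none). Each returns a list of dicts, best first, with "confidence" (0 to 1); they miss things now and then, are a little off and sometimes report something else, mostly with a low value. They report only what shows in the picture. A call takes as long as a camera call. They do not tell look-alikes from the thing itself.
- spotter.trace(camera, label): "region" (480x640 bool, what is visible of it) and "uv" ([column, row] in pixels, amid what is visible of it).
The state is a dict: "time": time; "qpos": joint angles; "dq": joint speeds; "joint_efforts": joint torques, N m; "eef_pos": TCP position; "tcp_rot": TCP orientation; "contact_force": force on the tool from outside, world axes, zero at the start; "wrist_torque": the same for the moment, N m; "opening": opening from 0.0 (shut) to 1.0 (fully open).
Only numpy, scipy, OpenCV 4.12 (cv2) and the standard library are available. Lean on these libraries where they do the work, as an engineer would, in place of code of your own. Each camera call takes 0.05 s, during which the arm holds its last target.

TASK

The five parts of a dismantled robot joint lie in two piles on the lab bench. Take the piles apart and stand each part the way up it is now, centred on the kit board that shows its own silhouette, with the square housing and the servo turned to line up with theirs (either way round will do). Set the parts down gently, do not drop them, and leave all five standing free on their boards.

Things in the scene. Friction and masses are not known exactly. Their poses are not given: they have to be found in the camera images.
- housing: Square motor housing: plain aluminium block, 60 x 60 mm, 30 mm high, four dark bolt holes at the corners of its top. About 0.24 kg, loose. Origin: centre of its underside; z up, x and y along its sides. At the start it is the bottom of one pile, standing on the bench (z = 0).
- flange: Round flange: grey plastic disc, 62 mm diameter, 30 mm high, six small dark bolt holes near the rim. About 0.15 kg, loose. Origin: centre of its underside, z up. At the start it is the bottom of the other pile, standing on the bench (z = 0).
- hub: Hexagonal steel hub, 42 mm across flats (48.5 mm across corners), 30 mm high, dark bore in its top. About 0.18 kg, loose. Origin: centre of its underside, z up; x is square to one pair of flats, the other flats lie every 60 degrees. At the start it lies on the housing or on the flange.
- gear: White plastic spur gear, 46 mm diameter over sixteen teeth, 30 mm high. About 0.1 kg, loose; it can be gripped at any yaw. Origin: centre of its underside, z up. At the start it lies on the housing or on the flange, whichever does not carry the hub.
- servo: Black rectangular servo motor, body 40 mm (x) x 20 mm (y) x 36 mm high, thin mounting ears reaching to 54 mm in x at 26 to 29 mm above its underside, small brass shaft on top to 41 mm. About 0.06 kg, loose. Origin: centre of its underside; z up, x along its length. At the start it stands on top of the hub.
- housing_board: Kit board of the housing: plywood square 90 x 90 mm, 5 mm thick, fixed flat to the bench, with a dark silhouette in the middle: a 66 mm square; its x and y run along the square's sides. Origin: centre of its underside; the silhouette is centred on it, the part's underside comes to rest 5 mm above it. z up.
- flange_board: Kit board of the flange: plywood square 90 x 90 mm, 5 mm thick, fixed flat to the bench, with a dark silhouette in the middle: a plain round disc of 68 mm, the larger of the two round ones. Origin: centre of its underside; the silhouette is centred on it, the part's underside comes to rest 5 mm above it. z up.
- hub_board: Kit board of the hub: plywood square 90 x 90 mm, 5 mm thick, fixed flat to the bench, with a dark silhouette in the middle: a hexagon, 48 mm across flats. Origin: centre of its underside; the silhouette is centred on it, the part's underside comes to rest 5 mm above it. z up.
- gear_board: Kit board of the gear: plywood square 90 x 90 mm, 5 mm thick, fixed flat to the bench, with a dark silhouette in the middle: a toothed gear of 52 mm. Origin: centre of its underside; the silhouette is centred on it, the part's underside comes to rest 5 mm above it. z up.
- servo_board: Kit board of the servo: plywood square 90 x 90 mm, 5 mm thick, fixed flat to the bench, with a dark silhouette in the middle: a small rectangle with ears, 46 x 26 mm, 60 mm long over the ears; its x runs along the length. Origin: centre of its underside; the silhouette is centred on it, the part's underside comes to rest 5 mm above it. z up.
Mind the look-alikes: they are no part of the job. What is shaped like the flange but green is not meant. What is shaped like the gear but green is not meant.

How it is judged:
At the end, for the whole second after the job is handed in: Each part stands on its own board: within 12 mm of the silhouette's centre, underside 2 to 9 mm above the board's underside, upright within 0.1 rad, at rest; servo length within 0.35 rad and housing sides within 0.3 rad of their silhouettes (horizontal distance between housing and housing_board below 0.012 m and z of housing in the frame of housing_board between 0.002 and 0.009 m and angle between each of housing, flange, hub, gear, servo's own z axis and vertical below 0.1 rad and linear speed of each of housing, flange, hub, gear, servo below 0.02 m/s and horizontal distance between flange and flange_board below 0.012 m and z of flange in the frame of flange_board between 0.002 and 0.009 m and horizontal distance between hub and hub_board below 0.012 m and z of hub in the frame of hub_board between 0.002 and 0.009 m and horizontal distance between gear and gear_board below 0.012 m and z of gear in the frame of gear_board between 0.002 and 0.009 m and horizontal distance between servo and servo_board below 0.012 m and z of servo in the frame of servo_board between 0.002 and 0.009 m and angle between the x axis of servo and the x axis of servo_board, either way round below 0.35 rad and (angle between the x axis of housing and the x axis of housing_board, either way round below 0.3 rad or angle between the x axis of housing and the y axis of housing_board, either way round below 0.3 rad)); the robot touches nothing.
It fails at once if the housing is dropped: it falls free of the fingers faster than 0.6 m/s (some 18 mm of fall) (contact force between housing and the fingers below 0.05 N and linear speed of housing above 0.6 m/s).
It fails at once if the flange is dropped: it falls free of the fingers faster than 0.6 m/s (some 18 mm of fall) (contact force between flange and the fingers below 0.05 N and linear speed of flange above 0.6 m/s).
It fails at once if the hub is dropped: it falls free of the fingers faster than 0.6 m/s (some 18 mm of fall) (contact force between hub and the fingers below 0.05 N and linear speed of hub above 0.6 m/s).
It fails at once if the gear is dropped: it falls free of the fingers faster than 0.6 m/s (some 18 mm of fall) (contact force between gear and the fingers below 0.05 N and linear speed of gear above 0.6 m/s).
It fails at once if the servo is dropped: it falls free of the fingers faster than 0.6 m/s (some 18 mm of fall) (contact force between servo and the fingers below 0.05 N and linear speed of servo above 0.6 m/s).
It also fails if it takes over 125 s, if anything falls off the work surface, if the arm or the gripper's body presses on something with over 40 N, if the wrist force passes 120 N, or if a joint passes its speed limit or range.

## Working session

There is one attempt and no reset: what is moved stays moved. The work goes in short steps, Python scripts to look and compute and a tool call to move; the robot and the scene stay as the last step left them, time stands still between calls to the robot, and variables do not carry over. Pictures are saved under pics/ and viewed, and the job is handed in when it is done.

Besides the shell and the picture viewer there is one more tool, called after "Request:" as a command line: name --argument value ..., lists and objects as JSON in quotes. apply_moves: Moves the arm, as the interface text tells. Its arguments: {"type":"object","properties":{"steps":{"type":"array","items":{"type":"object","properties":{"tx":{"type":"number"},"ty":{"type":"number"},"tz":{"type":"number"},"wx":{"type":"number"},"wy":{"type":"number"},"wz":{"type":"number"}}}},"hand":{"type":"number"},"force":{"type":"number"}},"required":["steps"]}

```bash
mkdir -p pics; ls; python3 - <<'E'
from plant import readout, imaging, ctrl, spotter
import cv2
print(readout.get_state(), ctrl.tcp_to_grasp)
for n in ["scene","side","wrist"]:
    d=imaging.read_camera(n)
    cv2.imwrite(f"pics/{n}0.png",d["img"][:,:,::-1])
    print(n,{k:(v.tolist() if hasattr(v,'tolist') else v) for k,v in d.items() if k!="img"})
E
```

```text
pics
{'time': 0.0, 'qpos': array([ 1.18299770e+00,  2.87192499e-01,  1.57819324e+00,  1.09247643e-05,
        1.27860636e+00, -1.50001275e-01]), 'dq': array([-1.69379916e-03, -1.05408450e-03, -1.22642149e-03, -4.69814376e-05,
       -3.40404573e-04,  8.18838150e-04]), 'joint_efforts': array([ 3.65983169e-04, -4.05970180e+01, -2.92630470e+01, -1.26478485e-04,
        5.83541987e-03,  4.62123396e-06]), 'eef_pos': array([0.15887878, 0.65577388, 0.40332   ]), 'tcp_rot': array([ 7.85991041e-01,  6.18236722e-01, -1.04580480e-03,  5.87921474e-04]), 'contact_force': array([ 0.55087512, -0.02632326,  0.17329591]), 'wrist_torque': array([ 0.07908883, -0.00306644, -0.00637443]), 'opening': 0.9999254532473039} 0.1547
scene {'vfov': 56.3717359198812, 'cx': 321.589746815659, 'cy': 230.30776951944196, 'R': [[0.7068893071847917, 0.7070348946771886, 0.02022782975560698], [0.36212612704770714, -0.33718990042684804, -0.8690038199913508], [-0.607595404440515, 0.6216145339026017, -0.4943917431994773]], 't': [-0.4108981724613313, -0.1253742366712727, 1.3368997175596937]}
side {'vfov': 48.943381429789454, 'cx': 312.0864188932833, 'cy': 244.18924773679666, 'R': [[0.81830631967856, -0.5745738807075798, -0.015479753963234203], [-0.32147342749737245, -0.43518401472542173, -0.8409932869771054], [0.4764762350707767, 0.6931664511039869, -0.5408240642544321]], 't': [-0.4707312062432907, 0.24129884759641634, 0.7376783972605716]}
wrist {'vfov': 65.70646984690485, 'cx': 320.43659859599103, 'cy': 234.2616317787618, 'tool_from_camera': [[0.9999996163838802, 0.0008751463692697116, 3.675491781536046e-05, -1.9739114194505802e-05], [-0.0008451895697881313, 0.9530515480505931, 0.30280692266353154, -0.07704938567299546], [0.00022997104763636218, -0.3028068375667881, 0.9530519221092401, 0.031797529263123236], [0.0, 0.0, 0.0, 1.0]]}
```

View pics/scene0.png

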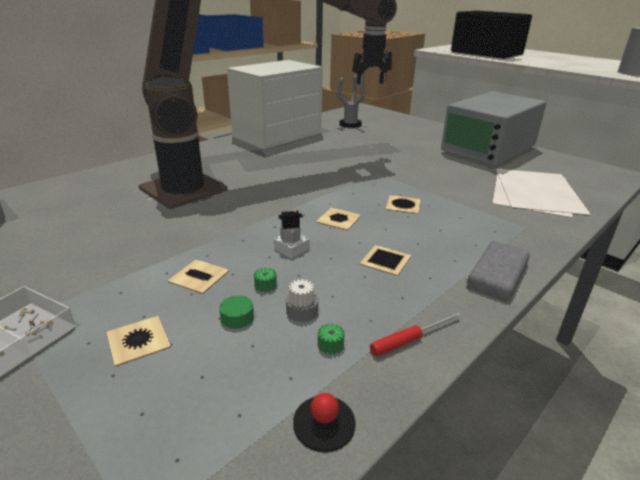

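View pics/side0.png

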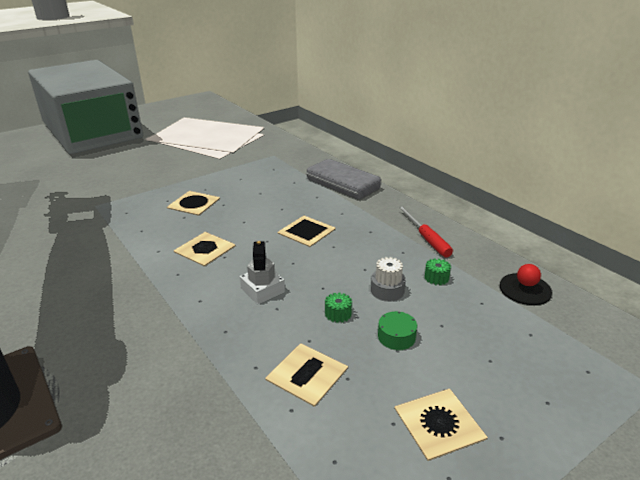

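View pics/wrist0.png

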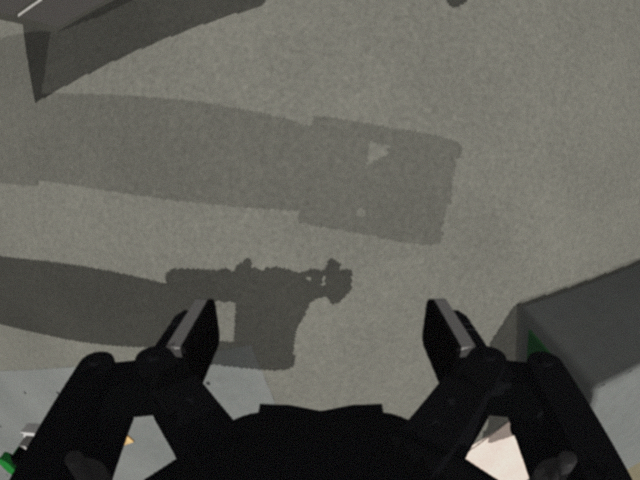

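```bash
cat > h.py <<'E'
import numpy as np, cv2
from plant import readout, imaging, ctrl, spotter
def foc(d): return d["img"].shape[0]/2/np.tan(np.radians(d["vfov"])/2)
def proj(d,X):
    c=np.atleast_2d(X)@np.array(d["R"]).T+np.array(d["t"]); f=foc(d)
    return np.c_[f*c[:,0]/c[:,2]+d["cx"], f*c[:,1]/c[:,2]+d["cy"]]
def unproj(d,uv,z):
    uv=np.atleast_2d(np.float64(uv)); f=foc(d); R=np.array(d["R"]); C=-R.T@np.array(d["t"])
    r=np.c_[(uv[:,0]-d["cx"])/f,(uv[:,1]-d["cy"])/f,np.ones(len(uv))]@R
    s=(z-C[2])/r[:,2]; return (C+s[:,None]*r)[:,:2]
def mainc(reg):
    cs,_=cv2.findContours(reg.astype(np.uint8),cv2.RETR_EXTERNAL,cv2.CHAIN_APPROX_NONE)
    return max(cs,key=cv2.contourArea)[:,0,:]
E
python3 - <<'E'
from h import *
import pickle
out={}
for cam in ["scene","side"]:
    d=imaging.read_camera(cam); out[cam]=d
    for l in ["housing","flange","hub","gear","servo"]:
        r=spotter.trace(cam,l); out[cam,l]=r
        for q in r[:4]: print(cam,l,round(q["confidence"],2),np.round(q["uv"],1),q["region"].sum())
    for l in ["housing","flange","hub","gear","servo"]:
        l+="_board"
        r=spotter.trace(cam,l); out[cam,l]=r
        for q in r[:2]:
            print(cam,l,round(q["confidence"],2),np.round(q["uv"],1),q["region"].sum())
            c=mainc(q["region"]); w=unproj(d,c,.005)
            rc=cv2.minAreaRect((w*1000).astype(np.float32)); print("   rect",np.round(rc[0],1),np.round(rc[1],1),round(rc[2],1))
            # silhouette
            g=cv2.cvtColor(d["img"],cv2.COLOR_RGB2GRAY); m=np.zeros(g.shape,np.uint8); cv2.fillPoly(m,[cv2.convexHull(c)],1)
            ys,xs=np.where((m>0)&(g<70)); p=unproj(d,np.c_[xs,ys],.005)*1000
            ev,V=np.linalg.eigh(np.cov(p.T)); mr=cv2.minAreaRect(p.astype(np.float32))
            print("   sil",np.round(p.mean(0),1),"pca deg",round(np.degrees(np.arctan2(V[1,1],V[0,1])),1),np.round(np.sqrt(ev),1),"rect",np.round(mr[0],1),np.round(mr[1],1),round(mr[2],1))
pickle.dump(out,open("det.pkl","wb"))
E
```

```text
scene housing 0.97 [293.3 246.1] 557
scene housing 0.75 [137.8 340.6] 1928
scene flange 0.95 [301.  310.9] 549
scene flange 0.57 [236.5 312.8] 905
scene hub 0.74 [289.1 234.9] 271
scene gear 0.88 [299.8 291.2] 582
scene gear 0.67 [265.6 277.4] 433
scene gear 0.67 [331.4 339.6] 662
scene gear 0.44 [339.9 218.3] 591
scene servo 0.8 [289.  219.2] 340
scene servo 0.5 [199.3 274.4] 1142
scene housing_board 0.72 [385.2 257.9] 949
   rect [659.2 127.1] [93.7 97.3] 16.4
   sil [656.7 129.6] pca deg -162.8 [16.5 17.5] rect [656.  129.9] [60.9 57. ] 16.8
scene housing_board 0.25 [290.  234.4] 308
   rect [430.  44.] [52.6 77.6] 49.6
   sil [402.5  68. ] pca deg 54.3 [ 2.2 11.5] rect [401.1  67.1] [40.2  5.2] 47.1
scene flange_board 0.7 [402.8 207.1] 446
   rect [516.9 386.7] [86.5 98.7] 28.4
   sil [513.2 394.1] pca deg -158.2 [13.5 15.1] rect [512.2 394.5] [57.7 50.3] 15.6
scene hub_board 0.69 [338.8 217.5] 587
   rect [450.7 192.7] [91.8 95.6] 19.1
   sil [447.2 197.4] pca deg -140.9 [ 9.9 10.9] rect [447.5 197.6] [41.1 36.4] 10.9
scene hub_board 0.52 [384.6 258.1] 950
   rect [658.3 127.8] 
[... 776 characters left out ...]
] 335
side servo 0.2 [388.2 287.9] 528
side housing_board 0.57 [306.5 234.3] 965
   rect [652.9 131.9] [96.8 92.5] 17.9
   sil [655.3 135.7] pca deg 109.0 [18.1 18.4] rect [655.2 136.5] [62.9 63.6] 16.1
side hub_board 0.9 [201.5 248.6] 1118
   rect [444.4 198. ] [94.3 95.5] 20.8
   sil [446.3 203.4] pca deg 175.8 [11.8 12.1] rect [447.  204.1] [41.7 48.5] 53.6
side gear_board 0.62 [441.1 424.6] 3972
   rect [ 514.5 -386.6] [94.7 96.2] 75.0
   sil [ 515.1 -385.2] pca deg 173.3 [11.4 11.5] rect [ 515.6 -384.9] [49.5 48.8] 87.8
side servo_board 0.62 [306.3 373.5] 2800
   rect [ 420.4 -208.4] [92.9 91.8] 19.8
   sil [ 420.6 -205.7] pca deg -160.2 [ 6.8 16.1] rect [ 421.1 -205.5] [57.7 24.4] 18.9
```

```bash
python3 - <<'E'
import cv2,numpy as np
a=cv2.imread("pics/scene0.png")[195:335,240:360]; b=cv2.imread("pics/side0.png")[225:325,220:460]
a=cv2.resize(a,None,fx=3.5,fy=3.5,interpolation=cv2.INTER_CUBIC);b=cv2.resize(b,(370,int(370*100/240)),interpolation=cv2.INTER_CUBIC)
c=np.zeros((490,800,3),np.uint8); c[:490,:420]=a[:490]; c[:b.shape[0],425:795]=b; cv2.imwrite("pics/crop0.png",c)
E
```

```text
(no output)
```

View pics/crop0.png

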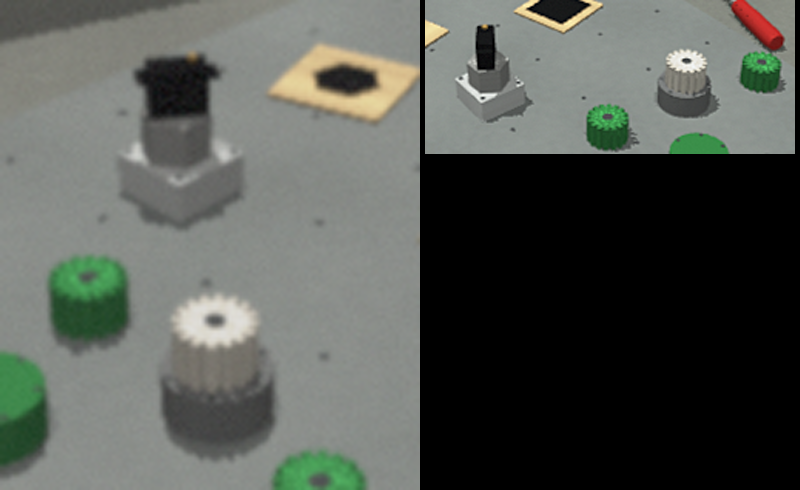

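```bash
cat > fit.py <<'E'
from h import *
import pickle
from scipy.optimize import minimize
def prism(poly,z0,z1): 
    p=np.array(poly,float); return np.r_[np.c_[p,np.full(len(p),z0)],np.c_[p,np.full(len(p),z1)]]
def box(a,b): return [(a,b),(-a,b),(-a,-b),(a,-b)]
def circ(r,n=32,o=0): t=np.arange(n)*2*np.pi/n+o; return np.c_[r*np.cos(t),r*np.sin(t)]
M={"housing":[prism(box(30,30),0,30)],"flange":[prism(circ(31),0,30)],"gear":[prism(circ(22.5),0,30)],
"hub":[prism(circ(24.25,6,np.pi/6),0,30)],"servo":[prism(box(20,10),0,36),prism(box(27,9.5),26,29),prism(circ(3,8)+[8,0]*0,36,41)]}
S=8
def mask(d,part,x,y,yaw,z,up=()):
    c,s=np.cos(yaw),np.sin(yaw); m=np.zeros((480*1,640*1),np.uint8)
    for P in M[part]:
        Q=P.copy()/1000; Q[:,:2]=Q[:,:2]@np.array([[c,s],[-s,c]])+[x/1000,y/1000]; Q[:,2]+=z/1000
        h=cv2.convexHull(proj(d,Q).astype(np.float32))
        cv2.fillConvexPoly(m,np.round(h*256).astype(np.int32),1,shift=8)
    return m.astype(bool)
E
python3 - <<'E'
from fit import *
o=pickle.load(open("det.pkl","rb"))
piles={"A":[("servo",60),("hub",30),("housing",0)],"B":[("gear",30),("flange",0)]}
init={"A":(430,40),"B":None}
for pn,pl in piles.items():
    over={c:np.zeros((480,640),bool) for c in("scene","side")}
    for part,z in pl:
        regs={c:o[c,part][0]["region"] for c in over}
        a=[unproj(o[c],o[c,part][0]["uv"],(z+18)/1000)[0]*1000 for c in over]
        x0=np.mean(a,0); print(part,"centres",np.round(a,0).tolist())
        def cost(p):
            e=0
            for c in over:
                m=mask(o[c],part,p[0],p[1],p[2]/20,z)&~over[c]; r=regs[c]
                e+=1-(m&r).sum()/max(1,(m|r).sum())
            return e
        best=None
        for y0 in (np.arange(0,180,20) if part=="servo" else np.arange(0,90,15) if part in("housing",) else np.arange(0,60,15) if part=="hub" else [0]):
            r=minimize(cost,[x0[0],x0[1],np.radians(y0)*20],method="Nelder-Mead",options=dict(initial_simplex=np.array([[x0[0],x0[1],np.radians(y0)*20]]*4)+np.array([[0,0,0],[8,0,0],[0,8,0],[0,0,5]])))
            if best is None or r.fun<best.fun: best=r
        p=best.x; print(part,np.round(p[:2],1),"yaw",round(np.degrees(p[2]/20),1),"cost",round(best.fun,3))
        for c in over: over[c]|=mask(o[c],part,p[0],p[1],p[2]/20,z)
E
```

```text
Traceback (most recent call last):
  File "fit.py", line 9, in <module>
    "hub":[prism(circ(24.25,6,np.pi/6),0,30)],"servo":[prism(box(20,10),0,36),prism(box(27,9.5),26,29),prism(circ(3,8)+[8,0]*0,36,41)]}
                                                                                                             ~~~~~~~~~^~~~~~~~
ValueError: operands could not be broadcast together with shapes (8,2) (0,)
```

```bash
sed -i 's/+\[8,0\]\*0//' fit.py
cat > run1.py <<'E'
from fit import *
o=pickle.load(open("det.pkl","rb"))
piles={"A":[("servo",60),("hub",30),("housing",0)],"B":[("gear",30),("flange",0)]}
for pn,pl in piles.items():
    over={c:np.zeros((480,640),bool) for c in("scene","side")}
    for part,z in pl:
        regs={c:o[c,part][0]["region"] for c in over}
        a=[unproj(o[c],o[c,part][0]["uv"],(z+18)/1000)[0]*1000 for c in over]
        x0=np.mean(a,0); print(part,"centres",np.round(a,0).tolist())
        def cost(p):
            e=0
            for c in over:
                m=mask(o[c],part,p[0],p[1],p[2]/20,z)&~over[c]; r=regs[c]
                e+=1-(m&r).sum()/max(1,(m|r).sum())
            return e
        best=None
        for y0 in (np.arange(0,180,20) if part=="servo" else np.arange(0,90,15) if part in("housing",) else np.arange(0,60,15) if part=="hub" else [0]):
            s=np.array([x0[0],x0[1],np.radians(y0)*20])
            r=minimize(cost,s,method="Nelder-Mead",options=dict(initial_simplex=s+np.array([[0,0,0],[8,0,0],[0,8,0],[0,0,5]])))
            if best is None or r.fun<best.fun: best=r
        p=best.x; print(part,np.round(p[:2],1),"yaw",round(np.degrees(p[2]/20),1),"cost",round(best.fun,3))
        for c in over: over[c]|=mask(o[c],part,p[0],p[1],p[2]/20,z)
E
python3 run1.py
```

```text
servo centres [[469.0, 5.0], [461.0, 1.0]]
servo [469.8   9. ] yaw 61.7 cost 0.293
hub centres [[483.0, -7.0], [460.0, -12.0]]
hub [470.5   7.1] yaw 35.7 cost 0.317
housing centres [[489.0, -1.0], [467.0, -5.0]]
housing [471.8   7.9] yaw 91.9 cost 0.287
gear centres [[653.0, -131.0], [648.0, -132.0]]
gear [ 653.3 -127.8] yaw 6.3 cost 0.146
flange centres [[670.0, -143.0], [642.0, -144.0]]
flange [ 654.7 -126.5] yaw 24.8 cost 0.245
```

```bash
cat > plan.py <<'E'
from h import *
import sys
from scipy.spatial.transform import Rotation as Ro
# usage: plan.py x y gz yawdeg  (grasp point mm) [x y gz yaw ...]
s=readout.get_state(); p=np.array(s["eef_pos"])*1000; R=Ro.from_quat(s["tcp_rot"]).as_matrix()
print("t",round(s["time"],2),"tcp",np.round(p,1),"yaw",round(np.degrees(np.arctan2(R[1,0],R[0,0])),1),"open",round(s["opening"],3),"q6",round(s["qpos"][5],2),"F",np.round(s["contact_force"],1))
a=list(map(float,sys.argv[1:]))
for i in range(0,len(a),4):
    x,y,z,w=a[i:i+4]; d=R.T@(np.array([x,y,z+154.7])-p)
    w=np.radians(w); T=np.array([[np.cos(w),np.sin(w),0],[np.sin(w),-np.cos(w),0],[0,0,-1]]).T
    T=np.c_[[np.cos(w),np.sin(w),0],[np.sin(w),-np.cos(w),0],[0,0,-1]]
    rv=Ro.from_matrix(R.T@T).as_rotvec()
    print(a[i:i+4],"-> t",np.round(d,1),"w",np.round(rv,4))
E
python3 plan.py 400 380 250 40 470 8 210 -28.3
```

```text
t 1.25 tcp [159.  656.  404.7] yaw 76.4 open 1.001 q6 -0.15 F [ 0.  -0.3  0.2]
[400.0, 380.0, 250.0, 40.0] -> t [-211.5  299.2    0. ] w [-0.     -0.      0.6349]
[470.0, 8.0, 210.0, -28.3] -> t [-556.5  454.9   40. ] w [-0.     -0.      1.8269]
```

Candidates in the scene image:
- Flange: grey (301,311) is the one I want. The green disc at (236,313) is a look-alike.
- Gear: white (300,291) is the one I want. Green at (265,277) and (331,340) are look-alikes.
- Servo: black, at (289,219). The servo silhouette at (199,274) is only its board.
- Hub: steel, at (289,235).
- Housing: aluminium, at (293,246). The housing board silhouette is at (385,258).

The close crop confirms the pile of servo, hub and housing, and the pile of white gear on grey flange. I'll look at the first pile from above with the wrist camera.

Request:
apply_moves --steps '[{"tx": -42,"ty": 26,"tz": 0,"wz": 0.15},{"tx": -84,"ty": 53,"tz": 0,"wz": 0.3},{"tx": -126,"ty": 80,"tz": 0,"wz": 0.45},{"tx": -168,"ty": 130,"tz": 0,"wz": 0.6},{"tx": -190,"ty": 175,"tz": 0,"wz": 0.75},{"tx": -212,"ty": 220,"tz": 0,"wz": 0.9},{"tx": -212,"ty": 260,"tz": 0,"wz": 1.05},{"tx": -212,"ty": 300,"tz": 0,"wz": 1.2},{"tx": -260,"ty": 320,"tz": 0,"wz": 1.35},{"tx": -305,"ty": 340,"tz": 0,"wz": 1.5},{"tx": -350,"ty": 360,"tz": 0,"wz": 1.65},{"tx": -395,"ty": 380,"tz": 10,"wz": 1.8}]'

```text
$.steps[0]: bad value
```

```bash
python3 plan.py 455 8 200 -28.3
```

```text
t 1.25 tcp [159.  656.  404.7] yaw 76.4 open 1.001 q6 -0.15 F [ 0.  -0.3  0.2]
[455.0, 8.0, 200.0, -28.3] -> t [-560.   440.3   50. ] w [-0.     -0.      1.8269]
```

Request:
apply_moves --steps '[{"tx": -212,"ty": 300,"tz": 0,"wx": 0,"wy": 0,"wz": 0.9},{"tx": -212,"ty": 300,"tz": 0,"wx": 0,"wy": 0,"wz": 0.9},{"tx": -212,"ty": 300,"tz": 0,"wx": 0,"wy": 0,"wz": 0.9},{"tx": -212,"ty": 300,"tz": 0,"wx": 0,"wy": 0,"wz": 0.9},{"tx": -212,"ty": 300,"tz": 0,"wx": 0,"wy": 0,"wz": 0.9},{"tx": -212,"ty": 300,"tz": 0,"wx": 0,"wy": 0,"wz": 0.9},{"tx": -212,"ty": 300,"tz": 0,"wx": 0,"wy": 0,"wz": 0.9},{"tx": -560,"ty": 440,"tz": 50,"wx": 0,"wy": 0,"wz": 1.82},{"tx": -560,"ty": 440,"tz": 50,"wx": 0,"wy": 0,"wz": 1.82},{"tx": -560,"ty": 440,"tz": 50,"wx": 0,"wy": 0,"wz": 1.82},{"tx": -560,"ty": 440,"tz": 50,"wx": 0,"wy": 0,"wz": 1.82},{"tx": -560,"ty": 440,"tz": 50,"wx": 0,"wy": 0,"wz": 1.82}]'

```text
time: 2.45
eef_pos: [0.4307, 0.1461, 0.3731]
tcp_rot: [0.987, -0.161, 0.001, -0.0]
contact_force: [1.8, -0.5, -0.2]
opening: 1.001
```

```bash
python3 plan.py 455 8 200 -28.3
```

```text
t 2.45 tcp [430.7 146.1 373.1] yaw -18.5 open 1.001 q6 0.43 F [ 1.8 -0.5 -0.2]
[455.0, 8.0, 200.0, -28.3] -> t [ 66.9 123.2  18.4] w [-0.0007 -0.0012  0.1711]
```

Request:
apply_moves --steps '[{"tx": 60,"ty": 110,"tz": 15,"wx": 0,"wy": 0,"wz": 0.12},{"tx": 60,"ty": 110,"tz": 15,"wx": 0,"wy": 0,"wz": 0.12},{"tx": 60,"ty": 110,"tz": 15,"wx": 0,"wy": 0,"wz": 0.12},{"tx": 60,"ty": 110,"tz": 15,"wx": 0,"wy": 0,"wz": 0.12},{"tx": 60,"ty": 110,"tz": 15,"wx": 0,"wy": 0,"wz": 0.12}]'

```text
time: 2.95
eef_pos: [0.4535, 0.0245, 0.358]
tcp_rot: [0.976, -0.218, -0.0, -0.0]
contact_force: [-0.3, -0.6, 0.2]
opening: 1.002
```

```bash
cat >> h.py <<'E'
from scipy.spatial.transform import Rotation as Ro
def wrist():
    s=readout.get_state(); d=imaging.read_camera("wrist")
    T=np.eye(4); T[:3,:3]=Ro.from_quat(s["tcp_rot"]).as_matrix(); T[:3,3]=s["eef_pos"]
    W=T@np.array(d["tool_from_camera"]); d["R"]=W[:3,:3].T; d["t"]=-W[:3,:3].T@W[:3,3]; d["fish"]=1; return d
def proj(d,X):
    c=np.atleast_2d(X)@np.array(d["R"]).T+np.array(d["t"]); f=foc(d)
    if "fish" in d:
        rr=np.hypot(c[:,0],c[:,1]); k=np.where(rr>1e-9,np.arctan2(rr,c[:,2])/np.maximum(rr,1e-9),0)
        return np.c_[f*c[:,0]*k+d["cx"],f*c[:,1]*k+d["cy"]]
    return np.c_[f*c[:,0]/c[:,2]+d["cx"], f*c[:,1]/c[:,2]+d["cy"]]
def unproj(d,uv,z):
    uv=np.atleast_2d(np.float64(uv)); f=foc(d); R=np.array(d["R"]); C=-R.T@np.array(d["t"])
    a=(uv-[d["cx"],d["cy"]])/f
    if "fish" in d:
        th=np.hypot(a[:,0],a[:,1]); k=np.where(th>1e-9,np.sin(th)/np.maximum(th,1e-9),1); r=np.c_[a*k[:,None],np.cos(th)]@R
    else: r=np.c_[a,np.ones(len(uv))]@R
    s=(z-C[2])/r[:,2]; return (C+s[:,None]*r)[:,:2]
E
cat > look.py <<'E'
# look.py name part x y z yawdeg ... : save wrist picture with model outlines
from fit import *
import sys
d=wrist(); im=d["img"][:,:,::-1].copy()
cv2.imwrite(f"pics/{sys.argv[1]}_raw.png",im)
pickle.dump(d,open(f"pics/{sys.argv[1]}.pkl","wb"))
a=sys.argv[2:]
for i in range(0,len(a),5):
    x,y,z,w=map(float,a[i+1:i+5]); m=mask(d,a[i],x,y,np.radians(w),z)
    c,_=cv2.findContours(m.astype(np.uint8),cv2.RETR_EXTERNAL,cv2.CHAIN_APPROX_NONE); cv2.drawContours(im,c,-1,[(0,0,255),(0,255,0),(255,0,0)][(i//5)%3],1)
cv2.imwrite(f"pics/{sys.argv[1]}.png",im)
E
python3 plan.py; python3 look.py w1 servo 469.8 9 60 61.7 hub 470.5 7.1 30 35.7 housing 471.8 7.9 0 91.9
```

```text
t 2.95 tcp [453.5  24.5 358. ] yaw -25.1 open 1.002 q6 0.27 F [-0.3 -0.6  0.2]
```

View pics/w1.png

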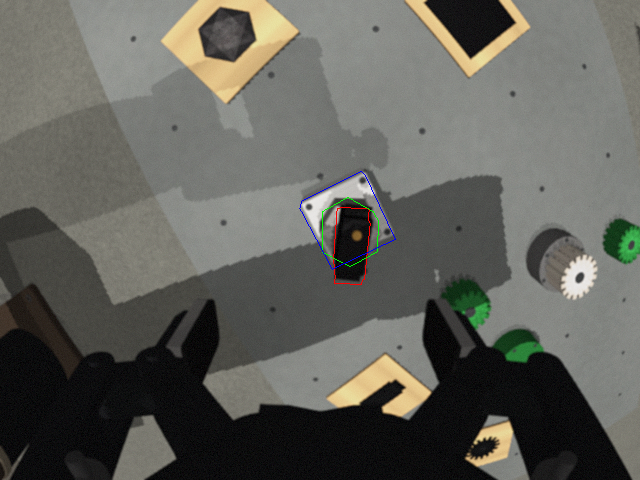

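```bash
cat > wfit.py <<'E'
from fit import *
import sys
# wfit.py part z x0 y0 yaw0 [part ...] : top-to-bottom; fit in wrist image
d=wrist(); over=np.zeros((480,640),bool); a=sys.argv[1:]
for i in range(0,len(a),5):
    part=a[i]; z,x,y,w=map(float,a[i+1:i+5]); 
    if part.endswith("_board"): M[part]=[prism(box(45,45),0,5)]
    ex=mask(d,part,x,y,np.radians(w),z)&~over
    rs=spotter.trace("wrist",part)
    if not rs: print(part,"not seen"); over|=ex; continue
    iou=lambda m,r:(m&r).sum()/max(1,(m|r).sum())
    q=max(rs,key=lambda q:iou(ex,q["region"])); reg=q["region"]
    f=lambda p:1-iou(mask(d,part,p[0],p[1],np.radians(p[2]*2),z)&~over,reg)
    s=np.array([x,y,w/2]); best=None
    for k in (0,10,-10):
        s2=s+[0,0,k/2]
        r=minimize(f,s2,method="Nelder-Mead",options=dict(initial_simplex=s2+np.array([[0,0,0],[5,0,0],[0,5,0],[0,0,4]])))
        if best is None or r.fun<best.fun: best=r
    p=best.x; print(part,"conf",round(q["confidence"],2),"xy",np.round(p[:2],1),"yaw",round(p[2]*2,1),"iou",round(1-best.fun,3),"init iou",round(iou(ex,reg),3))
    over|=mask(d,part,p[0],p[1],np.radians(p[2]*2),z)
E
python3 wfit.py servo 60 469.8 9 61.7 hub 30 470.5 7.1 35.7 housing 0 471.8 7.9 91.9 gear 30 653 -128 0 flange 0 654 -126.5 0 hub_board 0 447 200 20 servo_board 0 421 -207 19.8 housing_board 0 656 132 17
```

```text
servo conf 0.74 xy [471.4  10.6] yaw 59.6 iou 0.912 init iou 0.837
hub conf 0.73 xy [471.8   8.7] yaw 4.8 iou 0.866 init iou 0.654
housing conf 0.92 xy [473.7  10.4] yaw 92.0 iou 0.893 init iou 0.745
gear conf 0.88 xy [ 655.9 -125.3] yaw 2.6 iou 0.932 init iou 0.803
flange conf 0.95 xy [ 657.2 -125.5] yaw 11.5 iou 0.927 init iou 0.796
hub_board conf 0.9 xy [447.6 203. ] yaw 19.0 iou 0.975 init iou 0.935
servo_board conf 0.73 xy [ 422.4 -205.4] yaw 19.8 iou 0.737 init iou 0.717
housing_board conf 0.79 xy [656.8 135.9] yaw 16.3 iou 0.977 init iou 0.916
```

```bash
python3 plan.py 471 10.5 130 -30.4 471 10.5 82 -30.4
```

```text
t 3.45 tcp [453.5  25.2 358. ] yaw -25.0 open 1.002 q6 0.27 F [-0.1  0.8  0.3]
[471.0, 10.5, 130.0, -30.4] -> t [22.   5.9 73.3] w [-0.     -0.0001  0.0945]
[471.0, 10.5, 82.0, -30.4] -> t [ 22.    5.9 121.3] w [-0.     -0.0001  0.0945]
```

Request:
apply_moves --steps '[{"tx": 22,"ty": 6,"tz": 25,"wx": 0,"wy": 0,"wz": 0.094},{"tx": 22,"ty": 6,"tz": 60,"wx": 0,"wy": 0,"wz": 0.094},{"tx": 22,"ty": 6,"tz": 75,"wx": 0,"wy": 0,"wz": 0.094},{"tx": 22,"ty": 6,"tz": 75,"wx": 0,"wy": 0,"wz": 0.094},{"tx": 22,"ty": 6,"tz": 75,"wx": 0,"wy": 0,"wz": 0.094}]' --hand 0.7 --force 30

```text
time: 3.95
eef_pos: [0.4712, 0.01, 0.2832]
tcp_rot: [0.965, -0.262, 0.0, -0.0]
contact_force: [-0.3, -0.3, 0.3]
opening: 0.702
```

```bash
python3 look.py w2 servo 471 10.5 60 59.6;  python3 wfit.py servo 60 471 10.5 59.6; python3 plan.py 471 10.5 82 -30.4
```

```text
servo conf 0.57 xy [472.   10.6] yaw 58.3 iou 0.942 init iou 0.9
t 4.1 tcp [471.6   9.9 284.6] yaw -30.4 open 0.698 q6 0.34 F [ 0.   0.2 -0.3]
[471.0, 10.5, 82.0, -30.4] -> t [-0.9 -0.1 47.9] w [-0.001  -0.003  -0.0002]
```

View pics/w2.png

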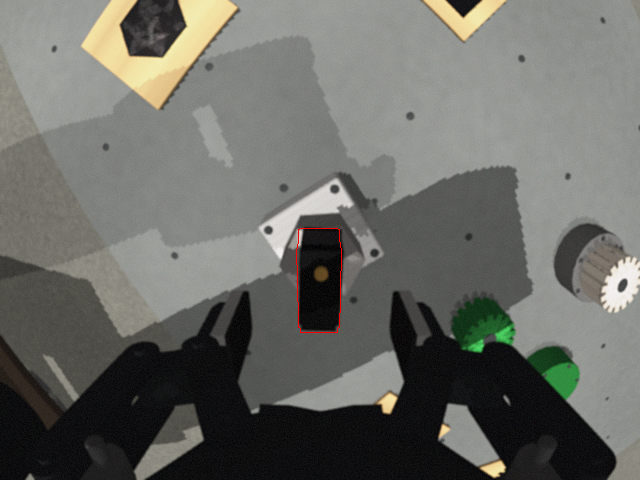

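The servo (centre about (320,280)) lies squarely between the jaws, so I'm descending and gripping.

Request:
apply_moves --steps '[{"tx": 0,"ty": 0,"tz": 20,"wx": 0,"wy": 0,"wz": 0},{"tx": 0,"ty": 0,"tz": 40,"wx": 0,"wy": 0,"wz": 0},{"tx": 0,"ty": 0,"tz": 47,"wx": 0,"wy": 0,"wz": 0},{"tx": 0,"ty": 0,"tz": 47,"wx": 0,"wy": 0,"wz": 0},{"tx": 0,"ty": 0,"tz": 47,"wx": 0,"wy": 0,"wz": 0}]'

```text
time: 4.6
eef_pos: [0.4715, 0.0099, 0.237]
tcp_rot: [0.965, -0.262, 0.001, -0.0]
contact_force: [-0.0, -0.6, 0.5]
opening: 0.699
```

Request:
apply_moves --steps '[{"tx": 0,"ty": 0,"tz": 0,"wx": 0,"wy": 0,"wz": 0},{"tx": 0,"ty": 0,"tz": 0,"wx": 0,"wy": 0,"wz": 0},{"tx": 0,"ty": 0,"tz": 0,"wx": 0,"wy": 0,"wz": 0},{"tx": 0,"ty": 0,"tz": 0,"wx": 0,"wy": 0,"wz": 0},{"tx": 0,"ty": 0,"tz": 0,"wx": 0,"wy": 0,"wz": 0},{"tx": 0,"ty": 0,"tz": 0,"wx": 0,"wy": 0,"wz": 0}]' --hand 0

```text
time: 5.2
eef_pos: [0.4714, 0.0099, 0.2367]
tcp_rot: [0.965, -0.262, 0.001, -0.0]
contact_force: [-0.1, 0.7, 5.7]
opening: 0.226
```

```bash
python3 plan.py 471 10.5 140 -30.4 422 -206 140 -70 422 -206 90 109.8
```

```text
t 5.2 tcp [471.4   9.9 236.7] yaw -30.4 open 0.226 q6 0.34 F [-0.1  0.7  5.7]
[471.0, 10.5, 140.0, -30.4] -> t [ -0.6  -0.4 -58. ] w [-0.0005 -0.0012 -0.0004]
[422.0, -206.0, 140.0, -70.0] -> t [ 66.8 211.1 -58. ] w [-0.0009 -0.001   0.6907]
[422.0, -206.0, 90.0, 109.8] -> t [ 66.7 211.2  -8. ] w [ 1.3000e-03 -1.1000e-03 -2.4474e+00]
```

Request:
apply_moves --steps '[{"tx": 0,"ty": 0,"tz": -15,"wx": 0,"wy": 0,"wz": 0},{"tx": 0,"ty": 0,"tz": -40,"wx": 0,"wy": 0,"wz": 0},{"tx": 0,"ty": 0,"tz": -58,"wx": 0,"wy": 0,"wz": 0},{"tx": 15,"ty": 45,"tz": -58,"wx": 0,"wy": 0,"wz": 0.14},{"tx": 30,"ty": 90,"tz": -58,"wx": 0,"wy": 0,"wz": 0.28},{"tx": 45,"ty": 135,"tz": -58,"wx": 0,"wy": 0,"wz": 0.42},{"tx": 58,"ty": 175,"tz": -58,"wx": 0,"wy": 0,"wz": 0.56},{"tx": 65,"ty": 200,"tz": -58,"wx": 0,"wy": 0,"wz": 0.69},{"tx": 67,"ty": 211,"tz": -58,"wx": 0,"wy": 0,"wz": 0.69},{"tx": 67,"ty": 211,"tz": -58,"wx": 0,"wy": 0,"wz": 0.69},{"tx": 67,"ty": 211,"tz": -58,"wx": 0,"wy": 0,"wz": 0.69}]'

```text
time: 6.3
eef_pos: [0.4218, -0.2051, 0.2933]
tcp_rot: [0.82, -0.572, -0.001, -0.0]
contact_force: [-0.9, 0.7, -1.0]
opening: 0.223
```

```bash
cat >> fit.py <<'E'
def sil(d,part,x,y,yaw,z=5):
    G={"housing":box(33,33),"flange":circ(34),"hub":circ(24/np.cos(np.pi/6),6,np.pi/6),"gear":circ(26,64)*np.where(np.arange(64)%4<2,1,.86)[:,None],"servo":[(23,13),(23,8),(30,8)]}
    return G[part]
E
python3 plan.py; python3 look.py w3 servo 422 -206 118 19.8; python3 wfit.py servo_board 0 422 -206 19.8
```

```text
t 6.3 tcp [ 421.8 -205.1  293.3] yaw -69.8 open 0.223 q6 0.55 F [-0.9  0.7 -1. ]
servo_board conf 0.97 xy [ 422.5 -206.3] yaw 20.0 iou 0.889 init iou 0.88
```

View pics/w3.png

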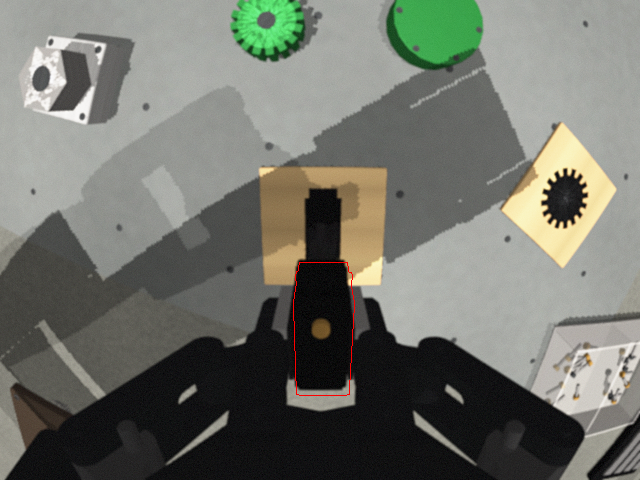

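```bash
python3 plan.py 422.5 -206 28 -70.2
```

```text
t 6.45 tcp [ 422.1 -204.7  293.7] yaw -69.8 open 0.225 q6 0.55 F [-0.7 -0.4 -0.5]
[422.5, -206.0, 28.0, -70.2] -> t [1.40e+00 1.00e-01 1.11e+02] w [0.0001 0.0006 0.007 ]
```

Request:
apply_moves --steps '[{"tx": 1,"ty": 0,"tz": 30,"wx": 0,"wy": 0,"wz": 0},{"tx": 1,"ty": 0,"tz": 65,"wx": 0,"wy": 0,"wz": 0},{"tx": 1,"ty": 0,"tz": 90,"wx": 0,"wy": 0,"wz": 0},{"tx": 1,"ty": 0,"tz": 103,"wx": 0,"wy": 0,"wz": 0},{"tx": 1,"ty": 0,"tz": 108,"wx": 0,"wy": 0,"wz": 0},{"tx": 1,"ty": 0,"tz": 111,"wx": 0,"wy": 0,"wz": 0},{"tx": 1,"ty": 0,"tz": 111,"wx": 0,"wy": 0,"wz": 0},{"tx": 1,"ty": 0,"tz": 111,"wx": 0,"wy": 0,"wz": 0}]'

```text
time: 7.25
eef_pos: [0.4228, -0.2072, 0.1841]
tcp_rot: [0.819, -0.573, 0.001, 0.0]
contact_force: [0.6, -0.3, 0.0]
opening: 0.227
```

```bash
python3 plan.py
```

```text
t 7.25 tcp [ 422.8 -207.2  184.1] yaw -69.9 open 0.227 q6 0.55 F [ 0.6 -0.3  0. ]
```

Request:
apply_moves --steps '[{"tx": 0,"ty": 0,"tz": 0.7,"wx": 0,"wy": 0,"wz": 0},{"tx": 0,"ty": 0,"tz": 1,"wx": 0,"wy": 0,"wz": 0},{"tx": 0,"ty": 0,"tz": 1,"wx": 0,"wy": 0,"wz": 0}]'

```text
time: 7.55
eef_pos: [0.4223, -0.2069, 0.1822]
tcp_rot: [0.819, -0.573, 0.0, 0.0]
contact_force: [0.3, 0.2, -0.8]
opening: 0.231
```

Request:
apply_moves --steps '[{"tx": 0,"ty": 0,"tz": 0,"wx": 0,"wy": 0,"wz": 0},{"tx": 0,"ty": 0,"tz": 0,"wx": 0,"wy": 0,"wz": 0},{"tx": 0,"ty": 0,"tz": 0,"wx": 0,"wy": 0,"wz": 0},{"tx": 0,"ty": 0,"tz": -20,"wx": 0,"wy": 0,"wz": 0},{"tx": 0,"ty": 0,"tz": -60,"wx": 0,"wy": 0,"wz": 0},{"tx": 0,"ty": 0,"tz": -100,"wx": 0,"wy": 0,"wz": 0},{"tx": 0,"ty": 0,"tz": -130,"wx": 0,"wy": 0,"wz": 0},{"tx": 0,"ty": 0,"tz": -130,"wx": 0,"wy": 0,"wz": 0},{"tx": 0,"ty": 0,"tz": -130,"wx": 0,"wy": 0,"wz": 0}]' --hand 0.75

```text
time: 8.45
eef_pos: [0.4222, -0.2069, 0.3124]
tcp_rot: [0.819, -0.573, 0.001, 0.0]
contact_force: [-0.2, 0.2, -0.3]
opening: 0.751
```

```bash
python3 look.py w4 servo 422.5 -206 5 20; python3 wfit.py servo 5 422 -206 19.8 servo_board 0 422 -206 19.8; python3 plan.py 472 9 120 -20 472 9 120 35
```

```text
servo conf 0.68 xy [ 423.4 -207.6] yaw 20.8 iou 0.912 init iou 0.842
servo_board conf 0.64 xy [ 423.3 -206.4] yaw 19.9 iou 0.966 init iou 0.948
t 8.65 tcp [ 421.7 -206.5  310. ] yaw -70.0 open 0.75 q6 0.55 F [-0.1  0.2  0.5]
[472.0, 9.0, 120.0, -20.0] -> t [-185.1 -121.2   35.6] w [ 5.000e-04  3.900e-03 -8.721e-01]
[472.0, 9.0, 120.0, 35.0] -> t [-185.1 -121.2   35.6] w [-1.600e-03  4.100e-03 -1.832e+00]
```

View pics/w4.png

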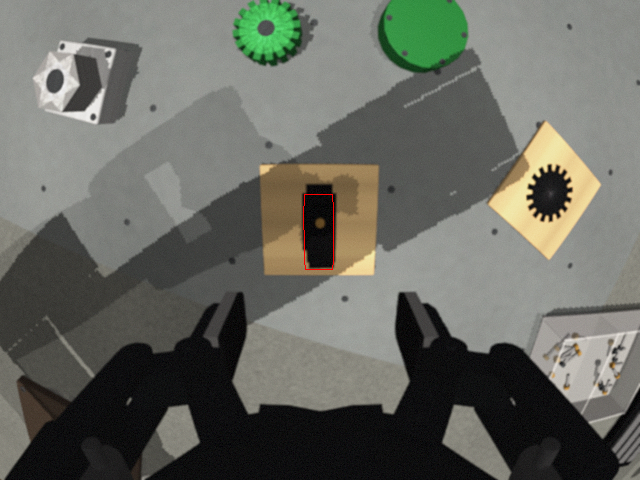

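```bash
python3 plan.py 472 9 130 -55.2
```

```text
t 8.65 tcp [ 421.7 -206.5  310. ] yaw -70.0 open 0.75 q6 0.55 F [-0.1  0.2  0.5]
[472.0, 9.0, 130.0, -55.2] -> t [-185.1 -121.1   25.6] w [ 0.0016  0.0035 -0.2577]
```

Request:
apply_moves --steps '[{"tx": -185,"ty": -121,"tz": 25,"wx": 0,"wy": 0,"wz": -0.257},{"tx": -185,"ty": -121,"tz": 25,"wx": 0,"wy": 0,"wz": -0.257},{"tx": -185,"ty": -121,"tz": 25,"wx": 0,"wy": 0,"wz": -0.257},{"tx": -185,"ty": -121,"tz": 25,"wx": 0,"wy": 0,"wz": -0.257},{"tx": -185,"ty": -121,"tz": 25,"wx": 0,"wy": 0,"wz": -0.257},{"tx": -185,"ty": -121,"tz": 25,"wx": 0,"wy": 0,"wz": -0.257},{"tx": -185,"ty": -121,"tz": 25,"wx": 0,"wy": 0,"wz": -0.257},{"tx": -185,"ty": -121,"tz": 25,"wx": 0,"wy": 0,"wz": -0.257}]' --hand 0.85

```text
time: 9.45
eef_pos: [0.4724, 0.0075, 0.2865]
tcp_rot: [0.886, -0.464, -0.0, 0.0]
contact_force: [0.4, -0.3, 0.4]
opening: 0.851
```

```bash
python3 look.py w5 hub 472 9 30 4.8 housing 473 10 0 92;  python3 wfit.py hub 30 472 9 4.8 housing 0 473 10 92; python3 plan.py
```

```text
hub conf 0.82 xy [472.1   9.1] yaw 2.4 iou 0.972 init iou 0.964
housing conf 0.73 xy [472.7  11. ] yaw 92.0 iou 0.905 init iou 0.872
t 9.65 tcp [472.5   7.4 287. ] yaw -55.3 open 0.85 q6 0.77 F [-0.8  0.3  0.4]
```

View pics/w5.png

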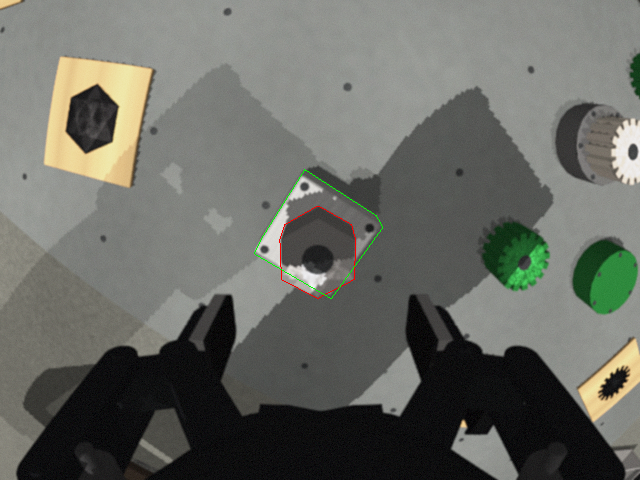

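```bash
python3 plan.py 472 9.2 48 -56.2
```

```text
t 9.65 tcp [472.5   7.4 287. ] yaw -55.3 open 0.85 q6 0.77 F [-0.8  0.3  0.4]
[472.0, 9.2, 48.0, -56.2] -> t [-1.8 -0.6 84.3] w [-0.0001 -0.0002  0.015 ]
```

Request:
apply_moves --steps '[{"tx": -2,"ty": -1,"tz": 35,"wx": 0,"wy": 0,"wz": 0.015},{"tx": -2,"ty": -1,"tz": 70,"wx": 0,"wy": 0,"wz": 0.015},{"tx": -2,"ty": -1,"tz": 84,"wx": 0,"wy": 0,"wz": 0.015},{"tx": -2,"ty": -1,"tz": 84,"wx": 0,"wy": 0,"wz": 0.015},{"tx": -2,"ty": -1,"tz": 84,"wx": 0,"wy": 0,"wz": 0.015}]' --force 50

```text
time: 10.15
eef_pos: [0.4725, 0.0101, 0.2033]
tcp_rot: [0.882, -0.471, 0.0, -0.0]
contact_force: [-0.3, 0.3, 0.8]
opening: 0.849
```

Request:
apply_moves --steps '[{"tx": 0,"ty": 0,"tz": 0,"wx": 0,"wy": 0,"wz": 0},{"tx": 0,"ty": 0,"tz": 0,"wx": 0,"wy": 0,"wz": 0},{"tx": 0,"ty": 0,"tz": 0,"wx": 0,"wy": 0,"wz": 0},{"tx": 0,"ty": 0,"tz": 0,"wx": 0,"wy": 0,"wz": 0},{"tx": 0,"ty": 0,"tz": 0,"wx": 0,"wy": 0,"wz": 0}]' --hand 0

```text
time: 10.65
eef_pos: [0.4731, 0.0104, 0.2045]
tcp_rot: [0.883, -0.47, 0.002, -0.0]
contact_force: [-0.3, -0.8, 6.8]
opening: 0.481
```

```bash
python3 plan.py 447.5 202.5 100 -56 447.5 202.5 100 -41
```

```text
t 10.65 tcp [473.1  10.4 204.5] yaw -56.1 open 0.481 q6 0.79 F [-0.3 -0.8  6.8]
[447.5, 202.5, 100.0, -56.0] -> t [-173.6  -86.   -50.4] w [-0.0021 -0.0024 -0.0015]
[447.5, 202.5, 100.0, -41.0] -> t [-173.6  -86.   -50.4] w [-0.0018 -0.0026 -0.2633]
```

Request:
apply_moves --steps '[{"tx": 0,"ty": 0,"tz": -15,"wx": 0,"wy": 0,"wz": 0},{"tx": 0,"ty": 0,"tz": -40,"wx": 0,"wy": 0,"wz": 0},{"tx": -20,"ty": -10,"tz": -70,"wx": 0,"wy": 0,"wz": -0.1},{"tx": -60,"ty": -30,"tz": -80,"wx": 0,"wy": 0,"wz": -0.2},{"tx": -100,"ty": -50,"tz": -80,"wx": 0,"wy": 0,"wz": -0.263},{"tx": -140,"ty": -70,"tz": -80,"wx": 0,"wy": 0,"wz": -0.263},{"tx": -165,"ty": -82,"tz": -80,"wx": 0,"wy": 0,"wz": -0.263},{"tx": -174,"ty": -86,"tz": -80,"wx": 0,"wy": 0,"wz": -0.263},{"tx": -174,"ty": -86,"tz": -80,"wx": 0,"wy": 0,"wz": -0.263},{"tx": -174,"ty": -86,"tz": -80,"wx": 0,"wy": 0,"wz": -0.263}]'

```text
time: 11.65
eef_pos: [0.4464, 0.2024, 0.2825]
tcp_rot: [0.937, -0.35, -0.0, 0.001]
contact_force: [-0.3, -0.3, -2.5]
opening: 0.485
```

```bash
python3 look.py w6 hub 447.5 202.5 111 19;  python3 wfit.py hub_board 0 447.5 202.5 19; python3 plan.py 447.5 202.5 24.5 -41
```

```text
hub_board conf 0.59 xy [447.4 202.1] yaw 19.6 iou 0.849 init iou 0.846
t 11.8 tcp [446.8 201.9 282.8] yaw -41.1 open 0.481 q6 0.94 F [ 0.2 -0.8 -1.6]
[447.5, 202.5, 24.5, -41.0] -> t [  0.2  -1.  103.6] w [ 0.0004  0.     -0.0022]
```

View pics/w6.png

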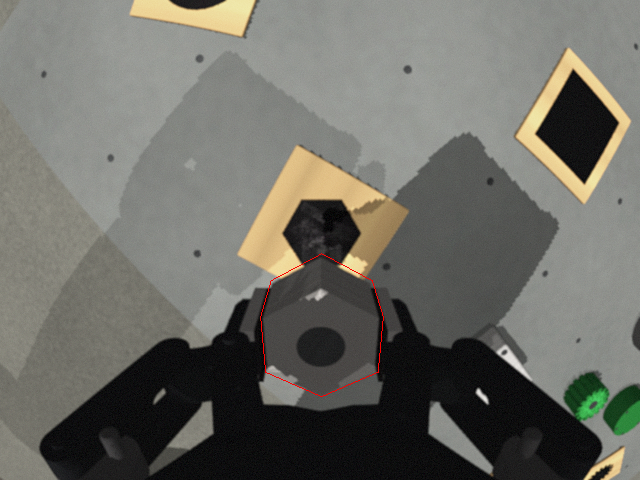

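Request:
apply_moves --steps '[{"tx": 0,"ty": -1,"tz": 30,"wx": 0,"wy": 0,"wz": 0},{"tx": 0,"ty": -1,"tz": 65,"wx": 0,"wy": 0,"wz": 0},{"tx": 0,"ty": -1,"tz": 90,"wx": 0,"wy": 0,"wz": 0},{"tx": 0,"ty": -1,"tz": 98,"wx": 0,"wy": 0,"wz": 0},{"tx": 0,"ty": -1,"tz": 102,"wx": 0,"wy": 0,"wz": 0},{"tx": 0,"ty": -1,"tz": 103,"wx": 0,"wy": 0,"wz": 0},{"tx": 0,"ty": -1,"tz": 103,"wx": 0,"wy": 0,"wz": 0},{"tx": 0,"ty": -1,"tz": 103,"wx": 0,"wy": 0,"wz": 0}]'

```text
time: 12.6
eef_pos: [0.4479, 0.2039, 0.1812]
tcp_rot: [0.937, -0.35, 0.001, -0.001]
contact_force: [-0.1, -0.4, -1.9]
opening: 0.485
```

```bash
python3 plan.py
```

```text
t 12.6 tcp [447.9 203.9 181.2] yaw -41.0 open 0.485 q6 0.94 F [-0.1 -0.4 -1.9]
```

Request:
apply_moves --steps '[{"tx": 0,"ty": 0,"tz": 1,"wx": 0,"wy": 0,"wz": 0},{"tx": 0,"ty": 0,"tz": 1.5,"wx": 0,"wy": 0,"wz": 0},{"tx": 0,"ty": 0,"tz": 1.5,"wx": 0,"wy": 0,"wz": 0}]'

```text
time: 12.9
eef_pos: [0.4476, 0.2039, 0.1795]
tcp_rot: [0.937, -0.35, 0.001, -0.0]
contact_force: [-1.5, -0.6, 5.1]
opening: 0.482
```

Contact at 5 N, so I'm releasing and rising.

Request:
apply_moves --steps '[{"tx": 0,"ty": 0,"tz": 0,"wx": 0,"wy": 0,"wz": 0},{"tx": 0,"ty": 0,"tz": 0,"wx": 0,"wy": 0,"wz": 0},{"tx": 0,"ty": 0,"tz": 0,"wx": 0,"wy": 0,"wz": 0},{"tx": 0,"ty": 0,"tz": -20,"wx": 0,"wy": 0,"wz": 0},{"tx": 0,"ty": 0,"tz": -60,"wx": 0,"wy": 0,"wz": 0},{"tx": 0,"ty": 0,"tz": -100,"wx": 0,"wy": 0,"wz": 0},{"tx": 0,"ty": 0,"tz": -120,"wx": 0,"wy": 0,"wz": 0},{"tx": 0,"ty": 0,"tz": -120,"wx": 0,"wy": 0,"wz": 0},{"tx": 0,"ty": 0,"tz": -120,"wx": 0,"wy": 0,"wz": 0}]' --hand 0.9

```text
time: 13.8
eef_pos: [0.4469, 0.2037, 0.298]
tcp_rot: [0.937, -0.35, -0.0, 0.0]
contact_force: [-0.7, 0.2, -0.0]
opening: 0.9
```

```bash
python3 look.py w7 hub 447.5 202.5 5 19;  python3 wfit.py hub 5 447.5 202.5 19 hub_board 0 447.5 202.5 19; python3 plan.py 473 11 120 2
```

```text
hub conf 0.98 xy [447.  202.8] yaw 17.5 iou 0.942 init iou 0.934
hub_board conf 0.88 xy [447.5 201.9] yaw 19.2 iou 0.939 init iou 0.93
t 14.0 tcp [446.5 203.6 296.4] yaw -41.0 open 0.899 q6 0.94 F [ 0.2  0.5 -0.2]
[473.0, 11.0, 120.0, 2.0] -> t [146.5 127.8  21.7] w [ 0.0021  0.0034 -0.751 ]
```

View pics/w7.png

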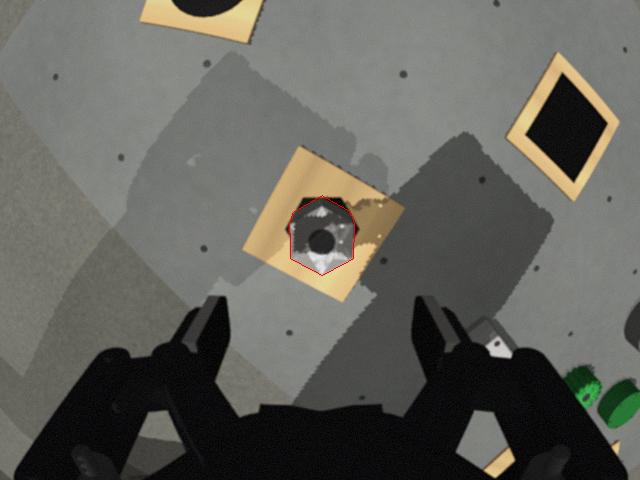

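Request:
apply_moves --steps '[{"tx": 146,"ty": 128,"tz": 20,"wx": 0,"wy": 0,"wz": -0.75},{"tx": 146,"ty": 128,"tz": 20,"wx": 0,"wy": 0,"wz": -0.75},{"tx": 146,"ty": 128,"tz": 20,"wx": 0,"wy": 0,"wz": -0.75},{"tx": 146,"ty": 128,"tz": 20,"wx": 0,"wy": 0,"wz": -0.75},{"tx": 146,"ty": 128,"tz": 20,"wx": 0,"wy": 0,"wz": -0.75},{"tx": 146,"ty": 128,"tz": 20,"wx": 0,"wy": 0,"wz": -0.75},{"tx": 146,"ty": 128,"tz": 20,"wx": 0,"wy": 0,"wz": -0.75},{"tx": 146,"ty": 128,"tz": 20,"wx": 0,"wy": 0,"wz": -0.75},{"tx": 146,"ty": 128,"tz": 20,"wx": 0,"wy": 0,"wz": -0.75}]' --hand 1

```text
time: 14.9
eef_pos: [0.4731, 0.0119, 0.2779]
tcp_rot: [1.0, 0.017, -0.0, -0.0]
contact_force: [-0.5, -0.2, 0.2]
opening: 0.999
```

```bash
python3 look.py w8 housing 473 11 0 2;  python3 wfit.py housing 0 473 11 2; python3 plan.py 473 11 20 2
```

```text
housing conf 0.68 xy [473.3  11.8] yaw 1.6 iou 0.954 init iou 0.95
t 15.05 tcp [473.2  11.9 278.4] yaw 2.0 open 0.999 q6 -0.22 F [-0.3  0.9 -0.6]
[473.0, 11.0, 20.0, 2.0] -> t [ -0.2   0.9 103.7] w [-0.      0.0001 -0.0004]
```

View pics/w8.png

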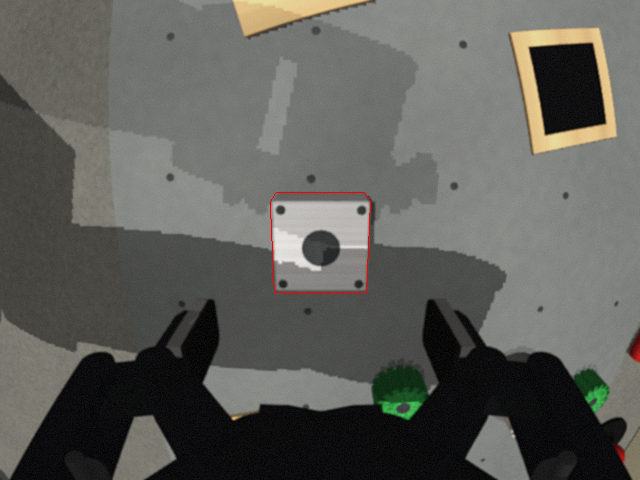

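Request:
apply_moves --steps '[{"tx": 0,"ty": 0,"tz": 35,"wx": 0,"wy": 0,"wz": 0},{"tx": 0,"ty": 0,"tz": 75,"wx": 0,"wy": 0,"wz": 0},{"tx": 0,"ty": 0,"tz": 100,"wx": 0,"wy": 0,"wz": 0},{"tx": 0,"ty": 0,"tz": 107,"wx": 0,"wy": 0,"wz": 0},{"tx": 0,"ty": 0,"tz": 107,"wx": 0,"wy": 0,"wz": 0},{"tx": 0,"ty": 0,"tz": 107,"wx": 0,"wy": 0,"wz": 0}]' --force 60

```text
time: 15.65
eef_pos: [0.4741, 0.0114, 0.1727]
tcp_rot: [1.0, 0.017, 0.001, 0.0]
contact_force: [0.3, 0.4, 0.5]
opening: 1.0
```

Request:
apply_moves --steps '[{"tx": 0,"ty": 0,"tz": 0,"wx": 0,"wy": 0,"wz": 0},{"tx": 0,"ty": 0,"tz": 0,"wx": 0,"wy": 0,"wz": 0},{"tx": 0,"ty": 0,"tz": 0,"wx": 0,"wy": 0,"wz": 0},{"tx": 0,"ty": 0,"tz": 0,"wx": 0,"wy": 0,"wz": 0},{"tx": 0,"ty": 0,"tz": 0,"wx": 0,"wy": 0,"wz": 0}]' --hand 0

```text
time: 16.15
eef_pos: [0.4742, 0.0112, 0.1732]
tcp_rot: [1.0, 0.017, 0.001, 0.0]
contact_force: [-1.6, 0.4, 6.8]
opening: 0.692
```

```bash
python3 plan.py 656.5 135.5 100 16.5
```

```text
t 16.15 tcp [474.2  11.2 173.2] yaw 1.9 open 0.692 q6 -0.22 F [-1.6  0.4  6.8]
[656.5, 135.5, 100.0, 16.5] -> t [ 186.6 -118.   -81.1] w [ 0.0009 -0.0024 -0.254 ]
```

Request:
apply_moves --steps '[{"tx": 0,"ty": 0,"tz": -10,"wx": 0,"wy": 0,"wz": 0},{"tx": 0,"ty": 0,"tz": -35,"wx": 0,"wy": 0,"wz": 0},{"tx": 0,"ty": 0,"tz": -70,"wx": 0,"wy": 0,"wz": 0},{"tx": 30,"ty": -20,"tz": -81,"wx": 0,"wy": 0,"wz": -0.1},{"tx": 65,"ty": -42,"tz": -81,"wx": 0,"wy": 0,"wz": -0.2},{"tx": 105,"ty": -67,"tz": -81,"wx": 0,"wy": 0,"wz": -0.254},{"tx": 145,"ty": -92,"tz": -81,"wx": 0,"wy": 0,"wz": -0.254},{"tx": 175,"ty": -111,"tz": -81,"wx": 0,"wy": 0,"wz": -0.254},{"tx": 187,"ty": -118,"tz": -81,"wx": 0,"wy": 0,"wz": -0.254},{"tx": 187,"ty": -118,"tz": -81,"wx": 0,"wy": 0,"wz": -0.254},{"tx": 187,"ty": -118,"tz": -81,"wx": 0,"wy": 0,"wz": -0.254}]'

```text
time: 17.25
eef_pos: [0.6554, 0.1356, 0.2517]
tcp_rot: [0.99, 0.144, -0.001, 0.0]
contact_force: [-0.5, -0.2, -2.5]
opening: 0.691
```

```bash
python3 look.py w9 housing 656.5 135.5 81 16.5;  python3 wfit.py  housing 81 656.5 135.5 16.5 housing_board 0 656.5 135.5 16.5; python3 plan.py 656.5 135.5 24 16.5
```

```text
housing not seen
housing_board conf 0.94 xy [656.3 134.8] yaw 16.6 iou 0.963 init iou 0.945
t 17.45 tcp [655.3 135.  252.3] yaw 16.5 open 0.69 q6 -0.24 F [-0.1 -0.2 -3.2]
[656.5, 135.5, 24.0, 16.5] -> t [ 1.3 -0.1 73.6] w [-0.0002  0.0011 -0.0007]
```

View pics/w9.png

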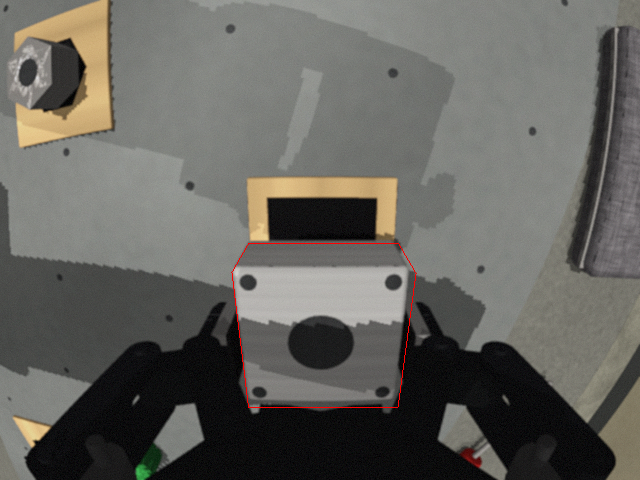

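Request:
apply_moves --steps '[{"tx": 1,"ty": 0,"tz": 30,"wx": 0,"wy": 0,"wz": 0},{"tx": 1,"ty": 0,"tz": 55,"wx": 0,"wy": 0,"wz": 0},{"tx": 1,"ty": 0,"tz": 68,"wx": 0,"wy": 0,"wz": 0},{"tx": 1,"ty": 0,"tz": 71,"wx": 0,"wy": 0,"wz": 0},{"tx": 1,"ty": 0,"tz": 72,"wx": 0,"wy": 0,"wz": 0},{"tx": 1,"ty": 0,"tz": 72,"wx": 0,"wy": 0,"wz": 0},{"tx": 1,"ty": 0,"tz": 72,"wx": 0,"wy": 0,"wz": 0}]'

```text
time: 18.15
eef_pos: [0.6578, 0.136, 0.1822]
tcp_rot: [0.99, 0.144, 0.001, 0.0]
contact_force: [-0.9, -0.1, -3.0]
opening: 0.691
```

Request:
apply_moves --steps '[{"tx": 0,"ty": 0,"tz": 1,"wx": 0,"wy": 0,"wz": 0},{"tx": 0,"ty": 0,"tz": 1.5,"wx": 0,"wy": 0,"wz": 0},{"tx": 0,"ty": 0,"tz": 1.5,"wx": 0,"wy": 0,"wz": 0}]'

```text
time: 18.45
eef_pos: [0.6571, 0.1359, 0.1791]
tcp_rot: [0.99, 0.143, 0.0, 0.0]
contact_force: [-0.3, -0.7, -3.0]
opening: 0.688
```

Request:
apply_moves --steps '[{"tx": 0,"ty": 0,"tz": 0.7,"wx": 0,"wy": 0,"wz": 0},{"tx": 0,"ty": 0,"tz": 1.2,"wx": 0,"wy": 0,"wz": 0},{"tx": 0,"ty": 0,"tz": 1.2,"wx": 0,"wy": 0,"wz": 0}]'

```text
time: 18.75
eef_pos: [0.6572, 0.136, 0.1783]
tcp_rot: [0.99, 0.144, 0.0, 0.0]
contact_force: [-2.1, -0.3, 1.2]
opening: 0.684
```

Touching, so I'm releasing and rising.

Request:
apply_moves --steps '[{"tx": 0,"ty": 0,"tz": 0,"wx": 0,"wy": 0,"wz": 0},{"tx": 0,"ty": 0,"tz": 0,"wx": 0,"wy": 0,"wz": 0},{"tx": 0,"ty": 0,"tz": 0,"wx": 0,"wy": 0,"wz": 0},{"tx": 0,"ty": 0,"tz": 0,"wx": 0,"wy": 0,"wz": 0},{"tx": 0,"ty": 0,"tz": -20,"wx": 0,"wy": 0,"wz": 0},{"tx": 0,"ty": 0,"tz": -60,"wx": 0,"wy": 0,"wz": 0},{"tx": 0,"ty": 0,"tz": -100,"wx": 0,"wy": 0,"wz": 0},{"tx": 0,"ty": 0,"tz": -120,"wx": 0,"wy": 0,"wz": 0},{"tx": 0,"ty": 0,"tz": -120,"wx": 0,"wy": 0,"wz": 0},{"tx": 0,"ty": 0,"tz": -120,"wx": 0,"wy": 0,"wz": 0}]' --hand 1

```text
time: 19.75
eef_pos: [0.6569, 0.1359, 0.2973]
tcp_rot: [0.99, 0.143, -0.0, 0.0]
contact_force: [-0.6, -0.2, -0.5]
opening: 0.997
```

```bash
python3 look.py w10 housing 656.5 135.5 5 16.5;  python3 wfit.py  housing 5 656.5 135.5 16.5 housing_board 0 656.5 135.5 16.5; python3 plan.py 655.5 -125.5 130 16.5
```

```text
housing conf 0.62 xy [657.4 137.4] yaw 16.7 iou 0.957 init iou 0.937
housing_board conf 0.88 xy [656.  135.3] yaw 16.5 iou 0.899 init iou 0.888
t 19.95 tcp [656.4 135.9 295. ] yaw 16.5 open 0.998 q6 -0.23 F [-0.4 -0.4  0.1]
[655.5, -125.5, 130.0, 16.5] -> t [-75.1 250.3  10.3] w [-0.001   0.0043 -0.    ]
```

View pics/w10.png

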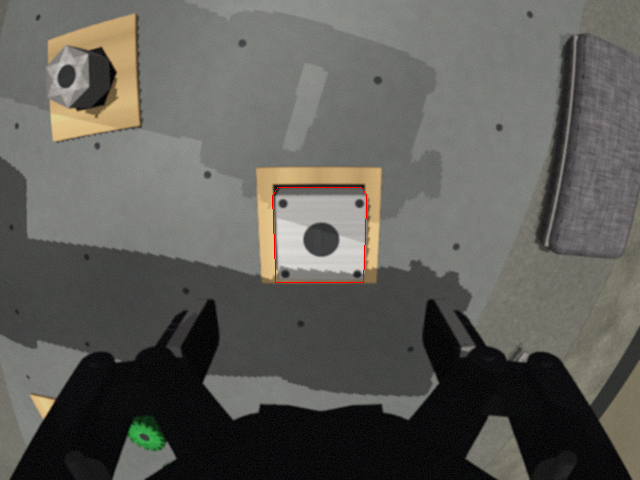

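```bash
python3 - <<'E'
from fit import *
o=pickle.load(open("det.pkl","rb"))
for c,l,i in [("scene","gear",1),("scene","gear",2),("scene","flange",1),("side","gear",1),("side","gear",2),("side","flange",1)]:
    print(c,l,np.round(unproj(o[c],o[c,l][i]["uv"],.017)*1000))
E
```

```text
scene gear [[ 541. -123.]]
scene gear [[ 760. -156.]]
scene flange [[ 591. -232.]]
side gear [[ 542. -120.]]
side gear [[ 752. -153.]]
side flange [[ 591. -225.]]
```

Request:
apply_moves --steps '[{"tx": -75,"ty": 250,"tz": 10,"wx": 0,"wy": 0,"wz": 0},{"tx": -75,"ty": 250,"tz": 10,"wx": 0,"wy": 0,"wz": 0},{"tx": -75,"ty": 250,"tz": 10,"wx": 0,"wy": 0,"wz": 0},{"tx": -75,"ty": 250,"tz": 10,"wx": 0,"wy": 0,"wz": 0},{"tx": -75,"ty": 250,"tz": 10,"wx": 0,"wy": 0,"wz": 0},{"tx": -75,"ty": 250,"tz": 10,"wx": 0,"wy": 0,"wz": 0},{"tx": -75,"ty": 250,"tz": 10,"wx": 0,"wy": 0,"wz": 0},{"tx": -75,"ty": 250,"tz": 10,"wx": 0,"wy": 0,"wz": 0},{"tx": -75,"ty": 250,"tz": 10,"wx": 0,"wy": 0,"wz": 0}]' --hand 0.9

```text
time: 20.85
eef_pos: [0.6562, -0.1231, 0.2872]
tcp_rot: [0.989, 0.145, -0.0, -0.0]
contact_force: [0.0, 0.1, 0.2]
opening: 0.9
```

```bash
python3 look.py w11 gear 655.7 -125.5 30 0 flange 657 -125.5 0 0;  python3 wfit.py gear 30 655.7 -125.5 0 flange 0 656 -125.5 0;  python3 plan.py 655.7 -125.5 48 16.5
```

```text
gear conf 0.98 xy [ 656.2 -125.5] yaw -13.2 iou 0.944 init iou 0.937
flange conf 0.79 xy [ 656.6 -125.3] yaw 14.7 iou 0.895 init iou 0.878
t 21.05 tcp [ 656.3 -123.6  287.8] yaw 16.6 open 0.901 q6 -0.63 F [0.3 0.3 0.1]
[655.7, -125.5, 48.0, 16.5] -> t [-1.2  1.6 85.1] w [-0.0001 -0.      0.002 ]
```

View pics/w11.png

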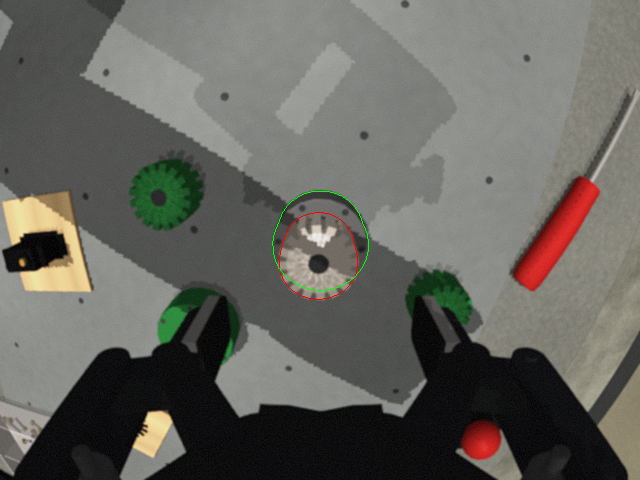

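The white gear is centred at (320,258) on the grey flange, so I'm descending.

Request:
apply_moves --steps '[{"tx": -1,"ty": 2,"tz": 35,"wx": 0,"wy": 0,"wz": 0},{"tx": -1,"ty": 2,"tz": 70,"wx": 0,"wy": 0,"wz": 0},{"tx": -1,"ty": 2,"tz": 84,"wx": 0,"wy": 0,"wz": 0},{"tx": -1,"ty": 2,"tz": 84,"wx": 0,"wy": 0,"wz": 0},{"tx": -1,"ty": 2,"tz": 84,"wx": 0,"wy": 0,"wz": 0}]' --force 40

```text
time: 21.55
eef_pos: [0.6564, -0.1271, 0.2047]
tcp_rot: [0.99, 0.144, 0.001, 0.0]
contact_force: [-0.6, 0.6, 0.4]
opening: 0.897
```

Request:
apply_moves --steps '[{"tx": 0,"ty": 0,"tz": 0,"wx": 0,"wy": 0,"wz": 0},{"tx": 0,"ty": 0,"tz": 0,"wx": 0,"wy": 0,"wz": 0},{"tx": 0,"ty": 0,"tz": 0,"wx": 0,"wy": 0,"wz": 0},{"tx": 0,"ty": 0,"tz": 0,"wx": 0,"wy": 0,"wz": 0},{"tx": 0,"ty": 0,"tz": 0,"wx": 0,"wy": 0,"wz": 0}]' --hand 0

```text
time: 22.05
eef_pos: [0.6568, -0.1276, 0.2061]
tcp_rot: [0.99, 0.144, 0.002, 0.001]
contact_force: [0.4, 0.1, 6.5]
opening: 0.52
```

```bash
python3 plan.py 515 -386 120 16.5 515 -386 120 -15; python3 - <<'E'
from fit import *
o=pickle.load(open("det.pkl","rb"))
print(np.round(unproj(o["scene"],[[22,291],[75,322]],.05)*1000))
E
```

```text
t 22.05 tcp [ 656.8 -127.6  206.1] yaw 16.5 open 0.52 q6 -0.63 F [0.4 0.1 6.5]
[515.0, -386.0, 120.0, 16.5] -> t [-209.1  207.7  -68.8] w [ 0.0022 -0.0031  0.    ]
[515.0, -386.0, 120.0, -15.0] -> t [-209.1  207.7  -68.8] w [ 0.0013 -0.0037  0.5498]
[[ 307. -499.]
 [ 459. -461.]]
```

Request:
apply_moves --steps '[{"tx": 0,"ty": 0,"tz": -10,"wx": 0,"wy": 0,"wz": 0},{"tx": 0,"ty": 0,"tz": -35,"wx": 0,"wy": 0,"wz": 0},{"tx": -15,"ty": 15,"tz": -65,"wx": 0,"wy": 0,"wz": 0},{"tx": -45,"ty": 45,"tz": -69,"wx": 0,"wy": 0,"wz": 0},{"tx": -75,"ty": 75,"tz": -69,"wx": 0,"wy": 0,"wz": 0},{"tx": -108,"ty": 108,"tz": -69,"wx": 0,"wy": 0,"wz": 0},{"tx": -142,"ty": 142,"tz": -69,"wx": 0,"wy": 0,"wz": 0},{"tx": -175,"ty": 174,"tz": -69,"wx": 0,"wy": 0,"wz": 0},{"tx": -199,"ty": 198,"tz": -69,"wx": 0,"wy": 0,"wz": 0},{"tx": -209,"ty": 208,"tz": -69,"wx": 0,"wy": 0,"wz": 0},{"tx": -209,"ty": 208,"tz": -69,"wx": 0,"wy": 0,"wz": 0},{"tx": -209,"ty": 208,"tz": -69,"wx": 0,"wy": 0,"wz": 0}]'

```text
time: 23.25
eef_pos: [0.5147, -0.3853, 0.2724]
tcp_rot: [0.99, 0.144, -0.0, -0.001]
contact_force: [0.5, 0.3, -0.9]
opening: 0.519
```

```bash
python3 look.py w12 gear 515 -386 101 0;  python3 wfit.py gear_board 0 515 -386 75;  python3 plan.py 515 -386 25 16.5
```

```text
gear_board conf 0.74 xy [ 517.2 -385. ] yaw 75.5 iou 0.741 init iou 0.711
t 23.4 tcp [ 515.3 -384.5  272.5] yaw 16.6 open 0.519 q6 -1.09 F [ 0.3  0.4 -0.9]
[515.0, -386.0, 25.0, 16.5] -> t [-0.7  1.4 92.8] w [-0.0007  0.0001  0.0021]
```

View pics/w12.png

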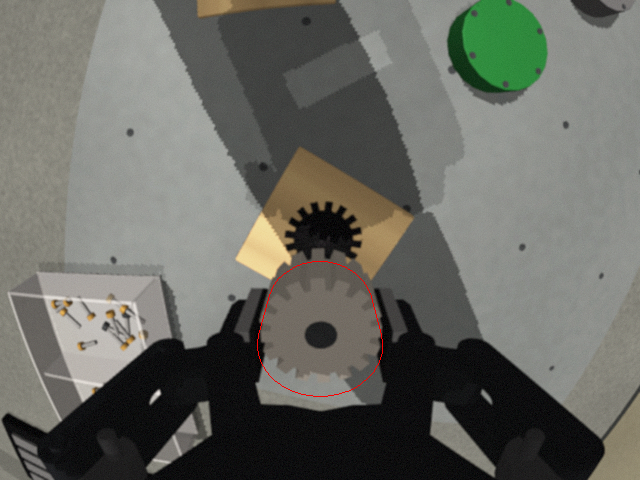

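```bash
python3 wfit.py gear 101 515 -386 0;  python3 - <<'E'
from fit import *
d=pickle.load(open("pics/w12.pkl","rb"))
# bore at top z=131
print(np.round(unproj(d,[[320.5,335]],.131)*1000,1), np.round(unproj(d,[[324,236]],.005)*1000,1))
E
```

```text
gear conf 0.85 xy [ 514.5 -379.9] yaw 1.0 iou 0.895 init iou 0.746
[[ 513.5 -379.7]] [[ 517.  -383.1]]
```

```bash
python3 plan.py 517 -390.5 28 16.5
```

```text
t 23.5 tcp [ 515.3 -384.8  272.6] yaw 16.6 open 0.52 q6 -1.09 F [ 0.8  0.1 -0.1]
[517.0, -390.5, 28.0, 16.5] -> t [ 0.   6.  89.9] w [-0.0004  0.      0.002 ]
```

Request:
apply_moves --steps '[{"tx": 0,"ty": 6,"tz": 30,"wx": 0,"wy": 0,"wz": 0},{"tx": 0,"ty": 6,"tz": 60,"wx": 0,"wy": 0,"wz": 0},{"tx": 0,"ty": 6,"tz": 80,"wx": 0,"wy": 0,"wz": 0},{"tx": 0,"ty": 6,"tz": 86,"wx": 0,"wy": 0,"wz": 0},{"tx": 0,"ty": 6,"tz": 90,"wx": 0,"wy": 0,"wz": 0},{"tx": 0,"ty": 6,"tz": 90,"wx": 0,"wy": 0,"wz": 0},{"tx": 0,"ty": 6,"tz": 90,"wx": 0,"wy": 0,"wz": 0}]'

```text
time: 24.2
eef_pos: [0.5168, -0.3922, 0.1843]
tcp_rot: [0.99, 0.144, 0.001, 0.001]
contact_force: [-0.4, 0.4, -1.2]
opening: 0.52
```

Request:
apply_moves --steps '[{"tx": 0,"ty": 0,"tz": 1,"wx": 0,"wy": 0,"wz": 0},{"tx": 0,"ty": 0,"tz": 1.5,"wx": 0,"wy": 0,"wz": 0},{"tx": 0,"ty": 0,"tz": 1.5,"wx": 0,"wy": 0,"wz": 0}]'

```text
time: 24.5
eef_pos: [0.5163, -0.3919, 0.1817]
tcp_rot: [0.99, 0.143, 0.0, 0.0]
contact_force: [-0.1, -0.5, -0.3]
opening: 0.52
```

Request:
apply_moves --steps '[{"tx": 0,"ty": 0,"tz": 1,"wx": 0,"wy": 0,"wz": 0},{"tx": 0,"ty": 0,"tz": 1.5,"wx": 0,"wy": 0,"wz": 0},{"tx": 0,"ty": 0,"tz": 1.5,"wx": 0,"wy": 0,"wz": 0}]'

```text
time: 24.8
eef_pos: [0.5164, -0.392, 0.1811]
tcp_rot: [0.99, 0.144, -0.0, -0.0]
contact_force: [-2.0, 0.0, 6.2]
opening: 0.524
```

Touched down, so I'm releasing, rising and looking.

Request:
apply_moves --steps '[{"tx": 0,"ty": 0,"tz": 0,"wx": 0,"wy": 0,"wz": 0},{"tx": 0,"ty": 0,"tz": 0,"wx": 0,"wy": 0,"wz": 0},{"tx": 0,"ty": 0,"tz": 0,"wx": 0,"wy": 0,"wz": 0},{"tx": 0,"ty": 0,"tz": 0,"wx": 0,"wy": 0,"wz": 0},{"tx": 0,"ty": 0,"tz": -20,"wx": 0,"wy": 0,"wz": 0},{"tx": 0,"ty": 0,"tz": -60,"wx": 0,"wy": 0,"wz": 0},{"tx": 0,"ty": 0,"tz": -100,"wx": 0,"wy": 0,"wz": 0},{"tx": 0,"ty": 0,"tz": -115,"wx": 0,"wy": 0,"wz": 0},{"tx": 0,"ty": 0,"tz": -115,"wx": 0,"wy": 0,"wz": 0},{"tx": 0,"ty": 0,"tz": -115,"wx": 0,"wy": 0,"wz": 0}]' --hand 0.9

```text
time: 25.8
eef_pos: [0.5159, -0.3915, 0.2933]
tcp_rot: [0.99, 0.143, -0.001, -0.001]
contact_force: [0.3, -0.7, -0.9]
opening: 0.897
```

```bash
python3 look.py w13 gear 516 -386 5 0;  python3 wfit.py gear 5 516 -386 0 gear_board 0 515 -386 75;  python3 plan.py 656.5 -125.5 120 40
```

```text
gear conf 0.65 xy [ 516.3 -389.9] yaw 0.1 iou 0.944 init iou 0.835
gear_board conf 0.96 xy [ 516.7 -385.1] yaw 75.6 iou 0.957 init iou 0.902
t 26.0 tcp [ 515.7 -391.4  292. ] yaw 16.5 open 0.898 q6 -1.09 F [ 0.5  0.2 -0.6]
[656.5, -125.5, 120.0, 40.0] -> t [ 210.5 -214.9   17.7] w [-0.0044  0.0012 -0.4102]
```

View pics/w13.png

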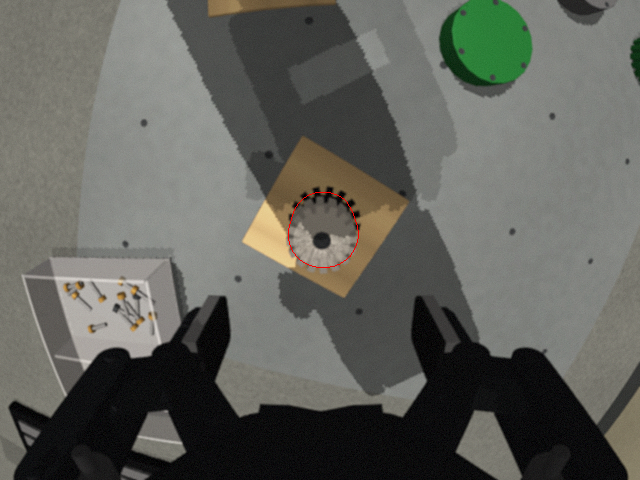

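```bash
python3 - <<'E'
from fit import *
d=pickle.load(open("pics/w13.pkl","rb"))
print("bore",np.round(unproj(d,[[321.5,240.5]],.035)*1000,1))
c=np.array([[302,136],[408,205],[346,297],[243,241]]); w=unproj(d,c,.005)*1000; print(np.round(w,1),np.round(w.mean(0),1))
E
```

```text
bore [[ 516.2 -389.8]]
[[ 484.9 -331.2]
 [ 571.3 -355.9]
 [ 550.5 -438.3]
 [ 463.7 -416.4]] [ 517.6 -385.4]
```

Request:
apply_moves --steps '[{"tx": 210,"ty": -215,"tz": 17,"wx": 0,"wy": 0,"wz": -0.41},{"tx": 210,"ty": -215,"tz": 17,"wx": 0,"wy": 0,"wz": -0.41},{"tx": 210,"ty": -215,"tz": 17,"wx": 0,"wy": 0,"wz": -0.41},{"tx": 210,"ty": -215,"tz": 17,"wx": 0,"wy": 0,"wz": -0.41},{"tx": 210,"ty": -215,"tz": 17,"wx": 0,"wy": 0,"wz": -0.41},{"tx": 210,"ty": -215,"tz": 17,"wx": 0,"wy": 0,"wz": -0.41},{"tx": 210,"ty": -215,"tz": 17,"wx": 0,"wy": 0,"wz": -0.41},{"tx": 210,"ty": -215,"tz": 17,"wx": 0,"wy": 0,"wz": -0.41},{"tx": 210,"ty": -215,"tz": 17,"wx": 0,"wy": 0,"wz": -0.41},{"tx": 210,"ty": -215,"tz": 17,"wx": 0,"wy": 0,"wz": -0.41}]' --hand 1

```text
time: 27.0
eef_pos: [0.656, -0.1276, 0.2774]
tcp_rot: [0.94, 0.341, -0.0, -0.0]
contact_force: [0.5, -0.9, 0.2]
opening: 1.001
```

```bash
python3 look.py w14 flange 656.5 -125.5 0 0;  python3 wfit.py flange 0 656.5 -125.5 0;  python3 plan.py 656.5 -125.5 17 40
```

```text
flange conf 0.8 xy [ 656.4 -125. ] yaw 11.9 iou 0.944 init iou 0.939
t 27.15 tcp [ 656.1 -127.4  277.8] yaw 39.9 open 1.002 q6 -1.04 F [ 0.9  0.2 -1. ]
[656.5, -125.5, 17.0, 40.0] -> t [  1.5  -1.2 106.1] w [ 0.0001  0.     -0.0021]
```

View pics/w14.png

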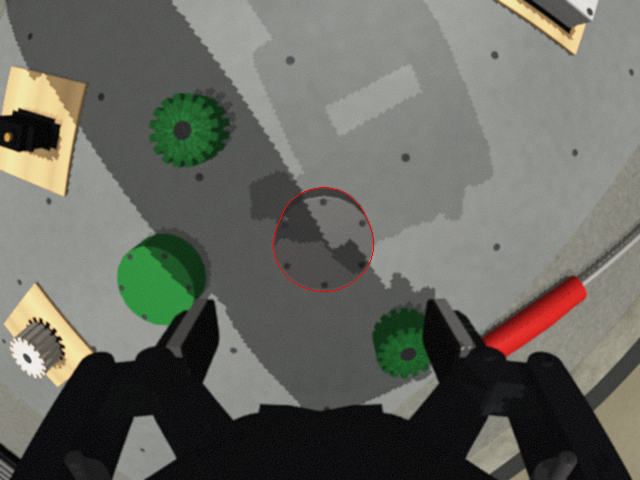

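Request:
apply_moves --steps '[{"tx": 1.5,"ty": -1.5,"tz": 35,"wx": 0,"wy": 0,"wz": 0},{"tx": 1.5,"ty": -1.5,"tz": 75,"wx": 0,"wy": 0,"wz": 0},{"tx": 1.5,"ty": -1.5,"tz": 100,"wx": 0,"wy": 0,"wz": 0},{"tx": 1.5,"ty": -1.5,"tz": 106,"wx": 0,"wy": 0,"wz": 0},{"tx": 1.5,"ty": -1.5,"tz": 106,"wx": 0,"wy": 0,"wz": 0},{"tx": 1.5,"ty": -1.5,"tz": 106,"wx": 0,"wy": 0,"wz": 0}]' --force 60

```text
time: 27.75
eef_pos: [0.6575, -0.1246, 0.1737]
tcp_rot: [0.94, 0.342, 0.001, 0.001]
contact_force: [0.3, 0.5, 0.6]
opening: 1.001
```

```bash
python3 look.py w15 flange 656.5 -125.2 0 0; python3 plan.py 656.5 -125.3 17 40
```

```text
t 27.8 tcp [ 657.7 -124.5  174.2] yaw 40.0 open 1.0 q6 -1.04 F [ 0.6 -0.2 -0.4]
[656.5, -125.3, 17.0, 40.0] -> t [-1.4 -0.2  2.5] w [ 0.0036 -0.0021 -0.0004]
```

View pics/w15.png

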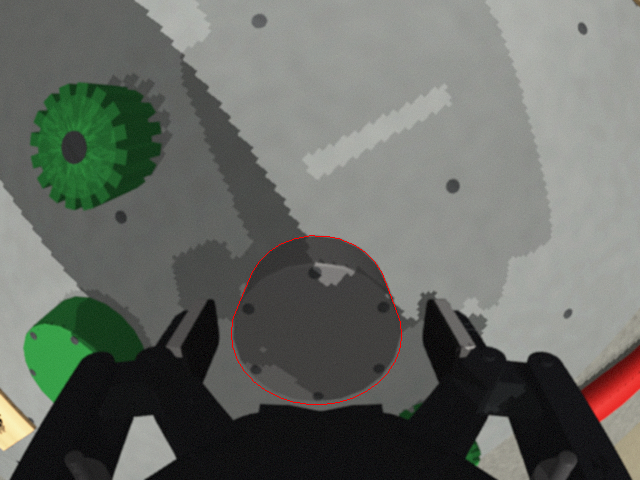

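Request:
apply_moves --steps '[{"tx": 0,"ty": 0,"tz": 1,"wx": 0,"wy": 0,"wz": 0},{"tx": 0,"ty": 0,"tz": 1,"wx": 0,"wy": 0,"wz": 0},{"tx": 0,"ty": 0,"tz": 1,"wx": 0,"wy": 0,"wz": 0},{"tx": 0,"ty": 0,"tz": 1,"wx": 0,"wy": 0,"wz": 0},{"tx": 0,"ty": 0,"tz": 1,"wx": 0,"wy": 0,"wz": 0},{"tx": 0,"ty": 0,"tz": 1,"wx": 0,"wy": 0,"wz": 0}]' --hand 0

```text
time: 28.4
eef_pos: [0.6576, -0.1242, 0.1728]
tcp_rot: [0.94, 0.342, 0.001, 0.001]
contact_force: [0.2, 0.1, 5.3]
opening: 0.709
```

```bash
python3 plan.py 560 150 120 40 515 391 120 40
```

```text
t 28.4 tcp [ 657.6 -124.2  172.8] yaw 40.0 open 0.709 q6 -1.04 F [0.2 0.1 5.3]
[560.0, 150.0, 120.0, 40.0] -> t [ 101.7 -272.5 -102.6] w [ 0.0029 -0.0014  0.    ]
[515.0, 391.0, 120.0, 40.0] -> t [ 222.1 -486.  -103. ] w [ 0.0029 -0.0014  0.    ]
```

Request:
apply_moves --steps '[{"tx": 0,"ty": 0,"tz": -10,"wx": 0,"wy": 0,"wz": 0},{"tx": 0,"ty": 0,"tz": -35,"wx": 0,"wy": 0,"wz": 0},{"tx": 0,"ty": 0,"tz": -70,"wx": 0,"wy": 0,"wz": 0},{"tx": 8,"ty": -18,"tz": -100,"wx": 0,"wy": 0,"wz": 0},{"tx": 22,"ty": -48,"tz": -103,"wx": 0,"wy": 0,"wz": 0},{"tx": 39,"ty": -86,"tz": -103,"wx": 0,"wy": 0,"wz": 0},{"tx": 57,"ty": -125,"tz": -103,"wx": 0,"wy": 0,"wz": 0},{"tx": 75,"ty": -164,"tz": -103,"wx": 0,"wy": 0,"wz": 0},{"tx": 93,"ty": -203,"tz": -103,"wx": 0,"wy": 0,"wz": 0},{"tx": 111,"ty": -242,"tz": -103,"wx": 0,"wy": 0,"wz": 0},{"tx": 125,"ty": -273,"tz": -103,"wx": 0,"wy": 0,"wz": 0},{"tx": 130,"ty": -284,"tz": -103,"wx": 0,"wy": 0,"wz": 0}]'

```text
time: 29.6
eef_pos: [0.572, 0.18, 0.2731]
tcp_rot: [0.939, 0.344, -0.001, -0.001]
contact_force: [-0.6, -0.2, -1.0]
opening: 0.709
```

Request:
apply_moves --steps '[{"tx": 8,"ty": -18,"tz": 0,"wx": 0,"wy": 0,"wz": 0},{"tx": 22,"ty": -48,"tz": 0,"wx": 0,"wy": 0,"wz": 0},{"tx": 39,"ty": -86,"tz": 0,"wx": 0,"wy": 0,"wz": 0},{"tx": 57,"ty": -125,"tz": 0,"wx": 0,"wy": 0,"wz": 0},{"tx": 75,"ty": -164,"tz": 0,"wx": 0,"wy": 0,"wz": 0},{"tx": 87,"ty": -190,"tz": 0,"wx": 0,"wy": 0,"wz": 0},{"tx": 92,"ty": -202,"tz": 0,"wx": 0,"wy": 0,"wz": 0},{"tx": 92,"ty": -202,"tz": 0,"wx": 0,"wy": 0,"wz": 0},{"tx": 92,"ty": -202,"tz": 0,"wx": 0,"wy": 0,"wz": 0}]'

```text
time: 30.5
eef_pos: [0.5148, 0.39, 0.2733]
tcp_rot: [0.94, 0.342, -0.0, 0.0]
contact_force: [0.1, -1.0, -1.0]
opening: 0.709
```

```bash
python3 look.py w16 flange 515 391 102 0;  python3 wfit.py flange 102 515 391 0 flange_board 0 515 391 20;  python3 plan.py 515 391 26 40
```

```text
flange conf 0.63 xy [514.9 390. ] yaw 23.7 iou 0.934 init iou 0.927
flange_board not seen
t 30.7 tcp [515.1 389.7 273.7] yaw 39.9 open 0.708 q6 -0.21 F [-0.  -0.1 -1.8]
[515.0, 391.0, 26.0, 40.0] -> t [ 0.8 -1.1 93. ] w [ 0.0002  0.0004 -0.002 ]
```

View pics/w16.png

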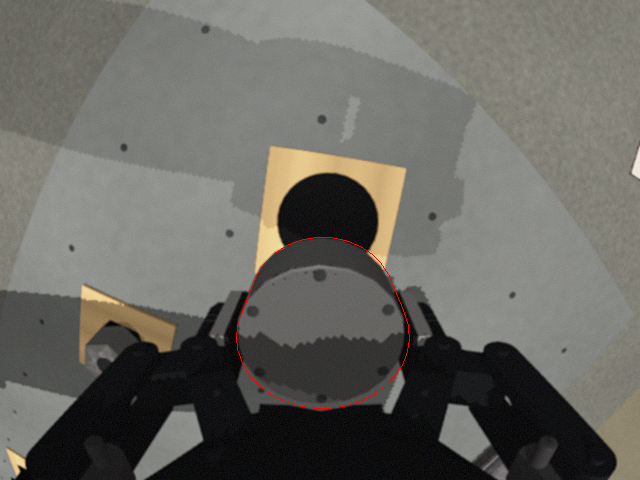

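```bash
python3 - <<'E'
from fit import *
from scipy.optimize import least_squares
d=pickle.load(open("pics/w16.pkl","rb")); g=cv2.cvtColor(d["img"],cv2.COLOR_RGB2GRAY)
m=((g<45)).astype(np.uint8); m[238:]=0
n,l,st,_=cv2.connectedComponentsWithStats(m); k=l[205,328]; c=mainc(l==k); c=c[c[:,1]<232]
w=unproj(d,c,.005)*1000
for fixed in (1,0):
    f=lambda p:np.hypot(w[:,0]-p[0],w[:,1]-p[1])-(34 if fixed else p[2])
    r=least_squares(f,[515,391,34],loss="soft_l1"); print(np.round(r.x,1),len(w),np.round(np.abs(r.fun).mean(),2))
q=unproj(d,[[271,146],[407,168]],.005)*1000; print(np.round(q,1),np.linalg.norm(q[0]-q[1]))
E
```

```text
[513.1 399.1  34. ] 158 0.63
[511.9 400.6  32.5] 158 0.16
[[451.7 416.2]
 [527.6 462.1]] 88.70373780823232
```

```bash
python3 plan.py 513 400 26 40
```

```text
t 30.7 tcp [515.1 389.7 273.7] yaw 39.9 open 0.708 q6 -0.21 F [-0.  -0.1 -1.8]
[513.0, 400.0, 26.0, 40.0] -> t [ 5.  -9.2 93. ] w [ 0.0002  0.0004 -0.002 ]
```

Request:
apply_moves --steps '[{"tx": 5,"ty": -9,"tz": 25,"wx": 0,"wy": 0,"wz": 0},{"tx": 5,"ty": -9,"tz": 60,"wx": 0,"wy": 0,"wz": 0},{"tx": 5,"ty": -9,"tz": 83,"wx": 0,"wy": 0,"wz": 0},{"tx": 5,"ty": -9,"tz": 89,"wx": 0,"wy": 0,"wz": 0},{"tx": 5,"ty": -9,"tz": 93,"wx": 0,"wy": 0,"wz": 0},{"tx": 5,"ty": -9,"tz": 93,"wx": 0,"wy": 0,"wz": 0},{"tx": 5,"ty": -9,"tz": 93,"wx": 0,"wy": 0,"wz": 0}]'

```text
time: 31.4
eef_pos: [0.5133, 0.4014, 0.1826]
tcp_rot: [0.94, 0.342, 0.002, -0.0]
contact_force: [0.1, 0.7, -0.8]
opening: 0.705
```

Request:
apply_moves --steps '[{"tx": 0,"ty": 0,"tz": 0.7,"wx": 0,"wy": 0,"wz": 0},{"tx": 0,"ty": 0,"tz": 1.2,"wx": 0,"wy": 0,"wz": 0},{"tx": 0,"ty": 0,"tz": 1.2,"wx": 0,"wy": 0,"wz": 0}]'

```text
time: 31.7
eef_pos: [0.5125, 0.4013, 0.18]
tcp_rot: [0.94, 0.342, 0.0, -0.0]
contact_force: [-0.7, 0.3, -2.3]
opening: 0.709
```

Request:
apply_moves --steps '[{"tx": 0,"ty": 0,"tz": 0.7,"wx": 0,"wy": 0,"wz": 0},{"tx": 0,"ty": 0,"tz": 1.4,"wx": 0,"wy": 0,"wz": 0},{"tx": 0,"ty": 0,"tz": 1.4,"wx": 0,"wy": 0,"wz": 0}]'

```text
time: 32.0
eef_pos: [0.5124, 0.4012, 0.1779]
tcp_rot: [0.94, 0.342, -0.0, 0.0]
contact_force: [-0.0, 0.9, -0.2]
opening: 0.712
```

Request:
apply_moves --steps '[{"tx": 0,"ty": 0,"tz": 0.7,"wx": 0,"wy": 0,"wz": 0},{"tx": 0,"ty": 0,"tz": 0.7,"wx": 0,"wy": 0,"wz": 0}]'

```text
time: 32.2
eef_pos: [0.5125, 0.4013, 0.1778]
tcp_rot: [0.94, 0.342, -0.0, 0.0]
contact_force: [-1.7, -0.6, 1.2]
opening: 0.704
```

Request:
apply_moves --steps '[{"tx": 0,"ty": 0,"tz": 0,"wx": 0,"wy": 0,"wz": 0},{"tx": 0,"ty": 0,"tz": 0,"wx": 0,"wy": 0,"wz": 0},{"tx": 0,"ty": 0,"tz": 0,"wx": 0,"wy": 0,"wz": 0},{"tx": 0,"ty": 0,"tz": 0,"wx": 0,"wy": 0,"wz": 0},{"tx": 0,"ty": 0,"tz": -20,"wx": 0,"wy": 0,"wz": 0},{"tx": 0,"ty": 0,"tz": -60,"wx": 0,"wy": 0,"wz": 0},{"tx": 0,"ty": 0,"tz": -100,"wx": 0,"wy": 0,"wz": 0},{"tx": 0,"ty": 0,"tz": -120,"wx": 0,"wy": 0,"wz": 0},{"tx": 0,"ty": 0,"tz": -120,"wx": 0,"wy": 0,"wz": 0},{"tx": 0,"ty": 0,"tz": -120,"wx": 0,"wy": 0,"wz": 0}]' --hand 1

```text
time: 33.2
eef_pos: [0.5123, 0.4011, 0.297]
tcp_rot: [0.94, 0.342, -0.0, 0.0]
contact_force: [0.7, -0.5, -0.9]
opening: 0.999
```

```bash
python3 look.py w17 flange 513 400 5 0;  python3 wfit.py flange 5 513 400 0 flange_board 0 513 400 30;  python3 plan.py; python3 - <<'E'
from h import *
for n in ["scene","side"]:
    cv2.imwrite(f"pics/{n}9.png",imaging.read_camera(n)["img"][:,:,::-1])
E
```

```text
flange conf 0.77 xy [512.5 401.9] yaw 0.8 iou 0.945 init iou 0.91
flange_board conf 0.87 xy [511.9 400.8] yaw 30.7 iou 0.912 init iou 0.867
t 33.4 tcp [511.9 400.8 294.8] yaw 40.0 open 1.002 q6 -0.19 F [ 0.5  0.1 -0.1]
```

View pics/w17.png

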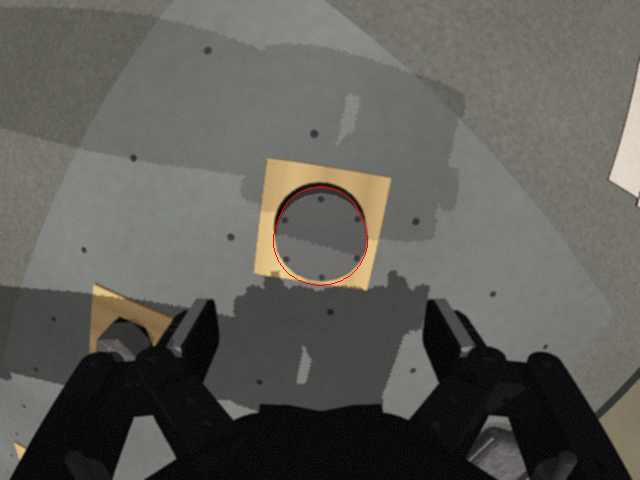

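View pics/side9.png

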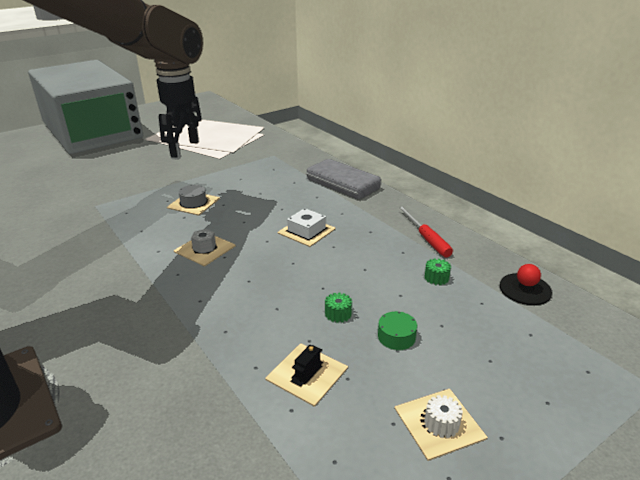

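View pics/scene9.png

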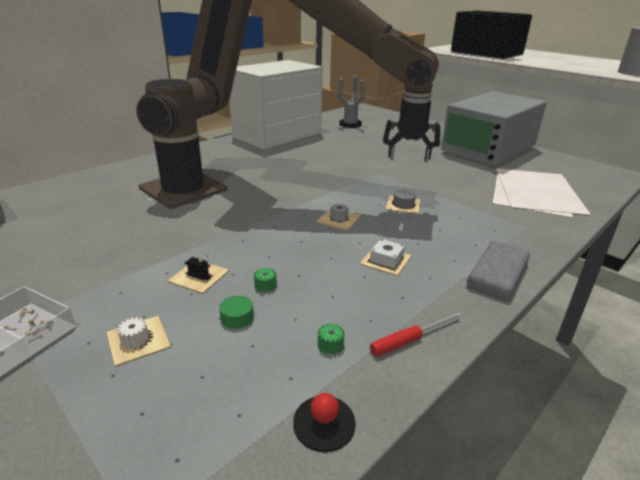

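```bash
python3 - <<'E'
from fit import *
for cam,ref in (("scene",(515.1,-387.9)),("side",(515.2,-385.2))):
    d=imaging.read_camera(cam)
    r=spotter.trace(cam,"gear"); ex=mask(d,"gear",516,-389,0,5)
    q=max(r,key=lambda q:(q["region"]&ex).sum()); reg=q["region"]
    f=lambda p:1-(lambda m:(m&reg).sum()/(m|reg).sum())(mask(d,"gear",p[0],p[1],0,5))
    s=np.array([516,-389.]); b=minimize(f,s,method="Nelder-Mead",options=dict(initial_simplex=s+np.array([[0,0],[5,0],[0,5]])))
    print(cam,np.round(b.x,1),round(1-b.fun,3),"offset",np.round(b.x-ref,1))
E
```

```text
scene [ 513.4 -391.2] 0.907 offset [-1.7 -3.3]
side [ 515.4 -389.8] 0.965 offset [ 0.2 -4.6]
```

Three cameras put the gear about 4–5 mm off centre, against a limit of 12 mm. The other parts are within about 2.5 mm. Nothing is being touched, so I'm handing the job in.

```bash
python3 -c "
from plant import ctrl
print(ctrl.sign_off())"
```

```text
the job is handed in; nothing more can be done
None
```

I took both piles apart and set all five parts upright on their own boards, with gentle touch-downs and no drops. The job was handed in at about 34 s of the 125 s allowed; sign-off gives no verdict. The green look-alikes were left alone, and the gripper was open and well clear of everything at hand-in.

| Part | Distance from board centre | Angle to its silhouette |
|---|---|---|
| Servo | about 1 mm | about 1° |
| Hub | about 1 mm | not judged |
| Housing | about 2.5 mm | under 1° |
| Flange | about 1–2 mm | not judged |
| Gear | about 4–5 mm (limit 12 mm) | not judged |

- **Gear:** it is the least centred. In the gripper it looked shifted by about 5 mm, but it was probably only tilted. I corrected for a shift, so it landed off centre. The wrist, side and scene cameras then read 5, 4.6 and 3.7 mm; I left it.
- **Hub:** it stands turned about 30° from its hexagon silhouette.
- **Disagreement:** the scene camera reads a few mm lower in y than the others. For the flange board, which the network missed before placing, I used the wrist camera's 400 mm instead of the scene camera's 394 mm. The wrist check after placing gave 401 mm.

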